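Clear the rover bench: slide the bottles home, tip the motors into the hopper

TASK

Clear the rover bench: slide every cleaner bottle along the bench, pushing low down so that it stays upright and is never lifted, until its whole base is inside the yellow-outlined bay. Put every stray gear motor into the tray with the others, then carry the tray over and tip it mouth-down into the hopper so that all the motors end in the hopper; any that falls elsewhere may be picked up and dropped in. Finally set the empty tray down flat on its blue mat, and leave the other things on the bench where they are.

Things in the scene. Friction and masses are not known exactly. Their poses are not given: they have to be found in the camera images.
- bottle_blue: blue cleaner bottle standing on the bench, round body 56 mm across, straight up to 68 mm, tapering in by 84 mm to a long white spout, 18 mm across from 98 mm up, 165 mm high in all; 0.2 to 0.4 kg and easily toppled by a high push; origin at the centre of its base, z up along it. It starts on the robot's side of the bay. Two or three of the three bottles are present
- bottle_red: red cleaner bottle standing on the bench, round body 56 mm across, straight up to 68 mm, tapering in by 84 mm to a long white spout, 18 mm across from 98 mm up, 165 mm high in all; 0.2 to 0.4 kg and easily toppled by a high push; origin at the centre of its base, z up along it. It starts on the robot's side of the bay. Two or three of the three bottles are present
- bottle_orange: orange cleaner bottle standing on the bench, round body 56 mm across, straight up to 68 mm, tapering in by 84 mm to a long white spout, 18 mm across from 98 mm up, 165 mm high in all; 0.2 to 0.4 kg and easily toppled by a high push; origin at the centre of its base, z up along it. It starts on the robot's side of the bay. Two or three of the three bottles are present
- bay: bottle bay: grey rectangle with a yellow outline painted on the bench, 130 mm (its x, outline included) by 360 mm (y), with a yellow stop bar 30 mm high along its far side, the bar's face at x = +65 mm; its other sides are open. Fixed. Origin at the rectangle's centre on the bench; +x points away from the robot, towards the bar
- tray: black scoop tray, 140 mm long (its x), 120 mm wide (y), floor 4 mm thick, walls 32 mm high on both sides (4 mm thick) and the back (6 mm), none at the -x end, its mouth, which starts facing the robot. At the back, centred at x = +77 mm, a yellow upright grip tab 14 mm thick (x), 40 mm wide (y), up to 92 mm, with a cap 24 mm thick from 92 to 102 mm. 150 g. Origin at the centre of its underside
- tray_mouth (a point): middle of the tray's mouth edge, at x = -70 mm of the tray, on the floor's upper face. Motors slide out here only when the tray is tipped well past 45 degrees, mouth down
- tray_mat: thin blue mat, 200 mm (x) by 170 mm (y), flush with the bench, on which the tray starts; origin at its centre, +x roughly away from the robot
- hopper: blue metal hopper, open on top, 200 x 200 mm outside, rim 65 mm above the bench, walls 4 mm, floor 4 mm thick at the bottom with steep sloping plates on its +x and -x sides; fixed; origin at the centre of its underside
- motor0: yellow-and-silver gear motor, 49 mm long (its x), 20 mm wide (y), 18 mm high, 30 g: a yellow box 26 x 20 x 18 mm on its -x side and a steel cylinder 18 mm across, 24 mm long on its +x side; origin at mid-length on the underside. One of the three that start in the tray
- motor1: yellow-and-silver gear motor, 49 mm long (its x), 20 mm wide (y), 18 mm high, 30 g: a yellow box 26 x 20 x 18 mm on its -x side and a steel cylinder 18 mm across, 24 mm long on its +x side; origin at mid-length on the underside. One of the three that start in the tray
- motor2: yellow-and-silver gear motor, 49 mm long (its x), 20 mm wide (y), 18 mm high, 30 g: a yellow box 26 x 20 x 18 mm on its -x side and a steel cylinder 18 mm across, 24 mm long on its +x side; origin at mid-length on the underside. One of the three that start in the tray
- stray0: yellow-and-silver gear motor, 49 mm long (its x), 20 mm wide (y), 18 mm high, 30 g: a yellow box 26 x 20 x 18 mm on its -x side and a steel cylinder 18 mm across, 24 mm long on its +x side; origin at mid-length on the underside. A stray that starts on the bench on the robot's side of the tray; two or three of the three strays are present
- stray1: yellow-and-silver gear motor, 49 mm long (its x), 20 mm wide (y), 18 mm high, 30 g: a yellow box 26 x 20 x 18 mm on its -x side and a steel cylinder 18 mm across, 24 mm long on its +x side; origin at mid-length on the underside. A stray that starts on the bench on the robot's side of the tray; two or three of the three strays are present
- stray2: yellow-and-silver gear motor, 49 mm long (its x), 20 mm wide (y), 18 mm high, 30 g: a yellow box 26 x 20 x 18 mm on its -x side and a steel cylinder 18 mm across, 24 mm long on its +x side; origin at mid-length on the underside. A stray that starts on the bench on the robot's side of the tray; two or three of the three strays are present
- screwdriver: screwdriver lying on the bench between bay and tray, 160 mm long (x); not part of the job, leave it alone
- spool: solder spool 44 mm across, 36 mm high; not part of the job, leave it alone
- wheel: rubber wheel lying flat, 96 mm across, 36 mm high; not part of the job, leave it alone
- tweezer_cup: white mug-like cup with tools, 60 mm across, 80 mm high, tools up to 165 mm; not part of the job, leave it alone

How it is judged (in metres and radians):
On the way, in this order (a step that is already met when the one before it is completed fails the run):
1. all the stray motors are in the tray (x of stray0 in the frame of tray between -0.075 and 0.066 m and y of stray0 in the frame of tray between -0.06 and 0.06 m and z of stray0 in the frame of tray between -0.005 and 0.05 m and x of stray1 in the frame of tray between -0.075 and 0.066 m and y of stray1 in the frame of tray between -0.06 and 0.06 m and z of stray1 in the frame of tray between -0.005 and 0.05 m and x of stray2 in the frame of tray between -0.075 and 0.066 m and y of stray2 in the frame of tray between -0.06 and 0.06 m and z of stray2 in the frame of tray between -0.005 and 0.05 m), for 0.2 s.
2. the tray is tipped, mouth down, over the hopper (angle between tray's own z axis and vertical above 0.6 rad and horizontal distance between tray_mouth and hopper below 0.12 m and height (world z) of tray_mouth above 0.04 m), for 0.1 s.
At the end, for the whole second after the job is handed in: Every bottle present stands upright on the bench with its whole base inside the bay (5 mm tolerance); every motor present lies in the hopper, its origin below the rim; the tray stands flat on the bench at rest with its centre within 60 mm (x) and 50 mm (y) of the blue mat's centre (x of bottle_blue in the frame of bay between -0.042 and 0.05 m and y of bottle_blue in the frame of bay between -0.155 and 0.155 m and angle between each of bottle_blue, bottle_red, bottle_orange's own z axis and vertical below 0.1 rad and height (world z) of each of bottle_blue, bottle_red, bottle_orange below 0.006 m and linear speed of each of bottle_blue, bottle_red, bottle_orange, tray below 0.02 m/s and x of bottle_red in the frame of bay between -0.042 and 0.05 m and y of bottle_red in the frame of bay between -0.155 and 0.155 m and x of bottle_orange in the frame of bay between -0.042 and 0.05 m and y of bottle_orange in the frame of bay between -0.155 and 0.155 m and x of motor0 in the frame of hopper between -0.1 and 0.1 m and y of motor0 in the frame of hopper between -0.1 and 0.1 m and z of motor0 in the frame of hopper between -0.01 and 0.062 m and linear speed of each of motor0, motor1, motor2, stray0, stray1, stray2 below 0.03 m/s and x of motor1 in the frame of hopper between -0.1 and 0.1 m and y of motor1 in the frame of hopper between -0.1 and 0.1 m and z of motor1 in the frame of hopper between -0.01 and 0.062 m and x of motor2 in the frame of hopper between -0.1 and 0.1 m and y of motor2 in the frame of hopper between -0.1 and 0.1 m and z of motor2 in the frame of hopper between -0.01 and 0.062 m and x of stray0 in the frame of hopper between -0.1 and 0.1 m and y of stray0 in the frame of hopper between -0.1 and 0.1 m and z of stray0 in the frame of hopper between -0.01 and 0.062 m and x of stray1 in the frame of hopper between -0.1 and 0.1 m and y of stray1 in the frame of hopper between -0.1 and 0.1 m and z of stray1 in the frame of hopper between -0.01 and 0.062 m and x of stray2 in the frame of hopper between -0.1 and 0.1 m and y of stray2 in the frame of hopper between -0.1 and 0.1 m and z of stray2 in the frame of hopper between -0.01 and 0.062 m and x of tray in the frame of tray_mat between -0.06 and 0.06 m and y of tray in the frame of tray_mat between -0.05 and 0.05 m and angle between tray's own z axis and vertical below 0.06 rad and height (world z) of tray below 0.008 m); the robot touches nothing.
It fails at once if a cleaner bottle is lifted or toppled (angle between any of bottle_blue, bottle_red, bottle_orange's own z axis and vertical above 0.5 rad or height (world z) of any of bottle_blue, bottle_red, bottle_orange above 0.025 m).
It fails at once if another thing on the bench is shifted by more than 4 cm (distance of any of screwdriver, spool, wheel, tweezer_cup from where it was at the start of the episode above 0.04 m).
Of bottle_blue, bottle_red, bottle_orange only 2 to 3 are there at a start; the rules pass over those that are not, and their reading is None.
Of stray0, stray1, stray2 only 2 to 3 are there at a start; the rules pass over those that are not, and their reading is None.
At some moment in a run one of stray0, stray1, stray2 may be knocked a few centimetres aside while the robot is not near it.
Once in a run the grip may slacken for a moment while it holds something.
It also fails if it takes over 208 s, if anything falls off the work surface, if the arm or the gripper's body presses on something with over 40 N, if the wrist force passes 120 N, or if a joint passes its speed limit or range.

ROBOT

A 6-joint arm with a two-finger parallel gripper is mounted at the origin on the work surface. World frame = base frame: x ahead of the robot, y to its left, z up, the work surface at z = 0. Lengths are in m, angles in degrees, forces in N, time in s.
With the tool pointing down it reaches from about 0.4 to 0.825 m from the base axis. Payload 7 kg.
Tool frame: the origin (TCP) lies midway between the tips of the shut fingers; the grasp point (between the pads) lies 19 mm behind it; z points along the fingers, y is the line along which they close (so a half turn about z gives the same grasp; the last joint's range is limited). The gripper opens to 88 mm and grips with 3 to 60 N. Pads are 19 mm wide; open, the fingers measure 130 mm over their backs; the gripper's body (78 mm by 193 mm) begins 47 mm behind the grasp point.
Start: joints at [80.392, 20.546, 0.682, 0, -70.136, -16.507], TCP at [0.297, 0.606, 0.227] pointing down, gripper open.
Joint ranges: [-176.03, 176.03], [-82.01, 121.73], [-58.28, 71.71], [-173.87, 95.51], [-174.79, -0.11], [-173.66, 173.66]. Speed limits (degrees/s): [136.94, 136.94, 172.46, 180, 180, 180].

INTERFACE

Orientations are given as [roll, pitch, yaw] about the fixed x, y, z axes, in that order (R = Rz(yaw) Ry(pitch) Rx(roll)).
In Python, from plant import r, eyes, workorder gives the robot as it stands.
- The arm moves only by the tool step_arm, never from a script. Its argument "plan" is a list of rows, each a list of 5 numbers: the shift along the tool's x, y, z each as a share of 25 cm, from -1 to 1, then the turn about the tool's z as a share of 60 degrees, from -1 to 1, then the finger opening in mm, from 0 to 87.6. In form: [[x, y, z, turn, jaw], ...]. A call has 1 to 12 rows; each row is the pose to reach, as a shift and turn from the pose commanded when the call began, along the tool's axes at that moment; what a row does not reach only later rows make up. A row lasts 1/12 s, in which the tool goes at most 41.7 mm and 7.16 degrees, less where a joint would pass 70% of its speed; a pose out of reach is approached as far as the arm can. A call with a number of a shift or a turn outside -1 to 1 is refused whole. A call with a gripper value outside its range is refused whole. The fingers move at their own pace and stop on an object; "newtons" is the grip in N (left out, the last holds). Time passes only in rows, so rows that repeat a pose let the fingers close. It gives the time, the measured TCP pose, the force, the opening and the grip force at its end, in the units of the state.
- r.get_state(): the state, without advancing time (a new reading comes with each control period).
- eyes.capture(name): name is "scene" or "top" or "wrist"; returns the picture (384x512x3 uint8, red, green, blue); there is no depth.
- eyes.camera_model(name): a dict with "fov_y" (degrees; the focal length in pixels is half the picture's height over the tangent of half this angle, whatever the lens; pixels are square), "cx", "cy" (the principal point, pixels), "k1" (the pictures are not rectified: a ray, as slopes to the right and down, at radius r is drawn at 1 + k1 r^2 times it, then the intrinsics apply), "world_to_cam" (4x4, takes a point from world to camera coordinates); the wrist camera has in their place "hand_eye" (4x4, takes a point from camera to tool coordinates, whose origin is the TCP and whose axes are the flange's). Camera axes: x right, y up, looking along -z (the intrinsics and any distortion apply to the point x, -y, -z); pixel columns grow to the right and rows downward; lengths in m; the calibration is good to about 2 mm. A picture is of the moment at which its call begins: read the wrist's pose just before it. camera_model takes no time and is no camera call.
- workorder.close_job(): hands the job in; it is judged then, once.
The state is a dict: "time_s": time; "joints": joint angles; "qd": joint speeds; "joint_torque": joint torques, N m; "tcp_pos": TCP position; "eef_rot": TCP orientation; "contact_force": force on the tool from outside, world axes, zero at the start; "moment": the same for the moment, N m; "gripper_width": finger opening in m; "gripper_force": force on a finger pad.
Only numpy, scipy, OpenCV 4.12 (cv2) and the standard library are available. Lean on these libraries where they do the work, as an engineer would, in place of code of your own. Each camera call takes 0.05 s, during which the arm holds its last target. There are 200 camera calls.

## Working session

There is one attempt and no reset: what is moved stays moved. The work goes in short steps, Python scripts to look and compute and a tool call to move; the robot and the scene stay as the last step left them, time stands still between calls to the robot, and variables do not carry over. Pictures are saved under pics/ and viewed, at most 14 in all, crops included, and the job is handed in when it is done.

Besides the shell and the picture viewer there is one more tool, called after ">>>" as name([rows], argument=value, ...), one row to a line, values as JSON. step_arm: Moves the arm, as the interface text tells. Its arguments: {"type":"object","properties":{"plan":{"type":"array"},"newtons":{"type":"number"}},"required":["plan"]}

```bash
mkdir -p pics; ls; cat > h.py <<'E'
import numpy as np, cv2
from plant import r, eyes, workorder
from scipy.spatial.transform import Rotation as R
def pose():
    s=r.get_state(); T=np.eye(4); T[:3,:3]=R.from_euler('xyz',s['eef_rot'],degrees=True).as_matrix(); T[:3,3]=s['tcp_pos']; return T
def cam(name,T=None):
    m=eyes.camera_model(name)
    c2w=np.linalg.inv(np.array(m['world_to_cam'])) if 'world_to_cam' in m else (pose() if T is None else T)@np.array(m['hand_eye'])
    f=192/np.tan(np.radians(m['fov_y'])/2); return m,c2w,f
def ray(name,uv,z,T=None):
    m,c,f=cam(name,T); K=np.array([[f,0,m['cx']],[0,f,m['cy']],[0,0,1.]])
    uv=np.array(uv,float).reshape(-1,2); d=(uv-[m['cx'],m['cy']])/f; s=d.copy()
    for _ in range(20): s=d/(1+m['k1']*(s**2).sum(1,keepdims=True))
    D=np.c_[s[:,0],-s[:,1],-np.ones(len(s))]@c[:3,:3].T; o=c[:3,3]
    return o+D*((z-o[2])/D[:,2])[:,None]
def proj(name,P,T=None):
    m,c,f=cam(name,T); q=(np.array(P,float).reshape(-1,3)-c[:3,3])@c[:3,:3]
    s=np.c_[q[:,0]/-q[:,2],-q[:,1]/-q[:,2]]; s=s*(1+m['k1']*(s**2).sum(1,keepdims=True))
    return s*f+[m['cx'],m['cy']]
def snap(name,fn):
    im=eyes.capture(name); cv2.imwrite('pics/'+fn,im[:,:,::-1]); return im
E
python3 - <<'E'
from h import *
print(r.get_state())
for n in('scene','top','wrist'):
    snap(n,n+'0.png'); m,c,f=cam(n); print(n,{k:v for k,v in m.items() if 'to' not in k and 'eye' not in k},c.round(3).tolist(),f)
print(eyes.camera_model('wrist')['hand_eye'])
E
```

```text
pics
{'time_s': 0.0, 'joints': array([ 8.03934109e+01,  2.05927403e+01,  6.35457998e-01, -1.95268993e-02,
       -7.01358752e+01, -1.65075198e+01]), 'qd': array([ 0.01036365, -0.01909674,  0.02407359,  0.05157646, -0.03387335,
       -0.01784709]), 'joint_torque': array([ 1.42080757e-03, -5.82723856e+01,  2.93050396e+01,  6.99701115e+00,
        7.12331981e-03, -1.60876893e-04]), 'tcp_pos': array([0.29691676, 0.6056624 , 0.22562261]), 'eef_rot': array([ 1.79905466e+02, -8.87244349e-03, -2.61207516e+01]), 'contact_force': array([-0.50116166,  0.0854326 ,  0.49140153]), 'moment': array([-0.02396953, -0.06184896, -0.01024868]), 'gripper_force': 0.0, 'gripper_width': 0.08779577454097287}
scene {'fov_y': 50.74245618580278, 'cx': 261.2462942161236, 'cy': 187.3209941024329, 'k1': -0.1393898008267981} [[-0.545, -0.574, 0.611, 1.387], [0.838, -0.384, 0.387, 0.603], [0.012, 0.723, 0.691, 0.975], [0.0, 0.0, 0.0, 1.0]] 404.8756551655944
top {'fov_y': 52.175621393236646, 'cx': 269.55107404825395, 'cy': 196.05959940759828, 'k1': 0.0003641688249408862} [[0.028, 0.997, -0.071, 0.488], [-0.999, 0.026, -0.023, 0.072], [-0.021, 0.071, 0.997, 1.135], [0.0, 0.0, 0.0, 1.0]] 392.1318969955445
wrist {'fov_y': 71.22581516675274, 'cx': 254.0985267264014, 'cy': 189.93349269845137, 'k1': -0.03692872500152188} [[-0.441, 0.866, 0.236, 0.36], [-0.897, -0.426, -0.114, 0.574], [0.001, -0.262, 0.965, 0.384], [0.0, 0.0, 0.0, 1.0]] 268.0551602902294
[[-9.70558569e-04  9.64957516e-01  2.62404364e-01  7.08064950e-02]
 [ 9.99999516e-01  9.79469791e-04  9.68404699e-05  4.37462807e-04]
 [-1.63570209e-04  2.62404331e-01 -9.64957999e-01 -1.58386141e-01]
 [ 0.00000000e+00  0.00000000e+00  0.00000000e+00  1.00000000e+00]]
```

View pics/top0.png

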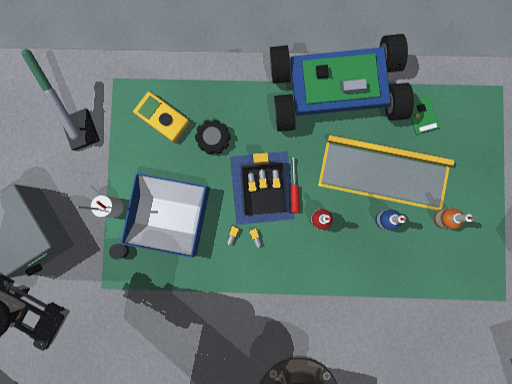

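View pics/scene0.png

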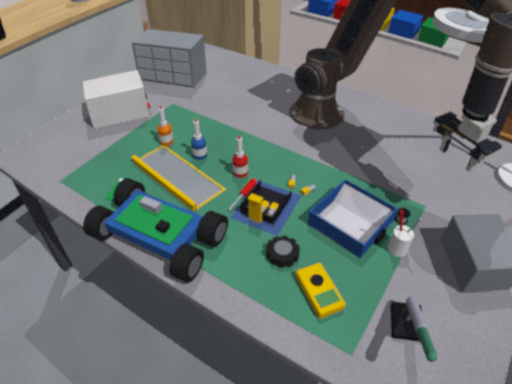

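Top view: the bench with the tray on its mat at (265,190), strays at (234,235) and (256,238), and the hopper at (167,215). The bottles are red (321,219), blue (392,220) and orange (452,218), with the bay around (387,172). The scene view agrees: three bottles, two strays.

```bash
python3 - <<'E'
from h import *
im=cv2.imread('pics/top0.png'); hsv=cv2.cvtColor(im,cv2.COLOR_BGR2HSV)
def blobs(lo,hi,box,z,nm,mn=12):
    x0,y0,x1,y1=box; m=cv2.inRange(hsv,lo,hi); k=np.zeros_like(m);k[y0:y1,x0:x1]=m[y0:y1,x0:x1]
    n,l,st,c=cv2.connectedComponentsWithStats(k)
    for i in range(1,n):
        if st[i,4]>=mn:
            pts=np.argwhere(l==i)[:,::-1].astype(np.float32); (cx,cy),wh,a=cv2.minAreaRect(pts)
            box_=cv2.boxPoints(((cx,cy),wh,a))
            print(nm,st[i].tolist(),c[i].round(1),'->',ray('top',c[i],z)[0].round(3),'rect',ray('top',box_,z)[:,:2].round(3).tolist())
blobs((0,120,60),(6,255,255),(300,195,345,240),.03,'red')
blobs((105,120,50),(125,255,255),(370,200,415,240),.03,'blue')
blobs((7,130,80),(18,255,255),(430,200,480,240),.03,'orange')
blobs((20,120,100),(32,255,255),(220,220,270,250),.018,'strayY')
blobs((20,120,100),(32,255,255),(235,145,290,195),.02,'trayY')
blobs((20,120,100),(32,255,255),(310,130,460,215),.0,'bay',60)
blobs((105,80,40),(125,255,255),(115,165,215,265),.065,'hop',60)
blobs((105,80,40),(125,255,255),(225,145,305,230),.0,'mat',60)
c=cv2.resize(im[140:260,110:310],None,fx=4,fy=4,interpolation=cv2.INTER_CUBIC); cv2.imwrite('pics/cropA.png',c)
E
```

```text
red [312, 209, 21, 20, 210] [321.1 219. ] -> [ 0.506 -0.05   0.03 ] rect [[0.533, -0.024], [0.535, -0.08], [0.481, -0.08], [0.48, -0.025]]
blue [380, 210, 21, 20, 226] [388.3 219.6] -> [ 0.509 -0.237  0.03 ] rect [[0.535, -0.214], [0.537, -0.269], [0.484, -0.269], [0.482, -0.214]]
orange [440, 208, 23, 21, 258] [449.5 218.3] -> [ 0.518 -0.406  0.03 ] rect [[0.542, -0.378], [0.549, -0.437], [0.494, -0.442], [0.486, -0.383]]
orange [433, 210, 6, 17, 31] [435.1 218.2] -> [ 0.517 -0.366  0.03 ] rect [[0.539, -0.361], [0.54, -0.375], [0.495, -0.374], [0.495, -0.361]]
strayY [229, 226, 10, 11, 67] [233.6 231. ] -> [0.465 0.196 0.018] rect [[0.457, 0.21], [0.481, 0.201], [0.474, 0.182], [0.449, 0.192]]
strayY [250, 228, 9, 11, 64] [253.9 233.2] -> [0.46  0.139 0.018] rect [[0.469, 0.152], [0.476, 0.134], [0.452, 0.125], [0.445, 0.143]]
trayY [253, 153, 16, 10, 139] [260.1 157.3] -> [0.678 0.127 0.02 ] rect [[0.664, 0.147], [0.69, 0.148], [0.691, 0.105], [0.665, 0.104]]
trayY [259, 178, 8, 11, 66] [262.4 183.1] -> [0.604 0.118 0.02 ] rect [[0.615, 0.13], [0.619, 0.112], [0.593, 0.106], [0.589, 0.125]]
trayY [273, 178, 7, 10, 63] [276. 183.] -> [0.605 0.08  0.02 ] rect [[0.619, 0.089], [0.62, 0.071], [0.594, 0.071], [0.593, 0.088]]
trayY [248, 181, 8, 11, 65] [251.7 186.3] -> [0.594 0.149 0.02 ] rect [[0.606, 0.161], [0.609, 0.142], [0.582, 0.136], [0.579, 0.155]]
bay [318, 135, 136, 76, 1358] [386.9 166.2] -> [ 0.664 -0.24   0.   ] rect [[0.603, -0.041], [0.756, -0.069], [0.688, -0.433], [0.538, -0.402]]
hop [121, 173, 89, 84, 1117] [161.1 214.8] -> [0.505 0.392 0.065] rect [[0.422, 0.5], [0.622, 0.472], [0.586, 0.261], [0.388, 0.292]]
mat [230, 151, 64, 74, 1632] [258.7 188.7] -> [0.589 0.13  0.   ] rect [[0.682, 0.218], [0.702, 0.049], [0.506, 0.025], [0.485, 0.192]]
```

View pics/cropA.png

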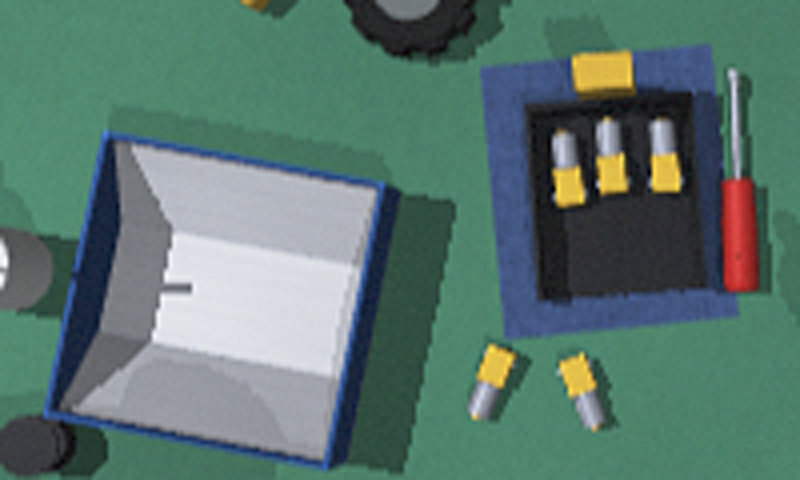

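Crop: the hopper is a square rotated about 10°, with the tray on its mat and the screwdriver just to its right. The strays' yellow ends point away from the robot. I need the gripper's body orientation before choosing how to push the bottles.

```bash
python3 - <<'E'
from h import *
a=cv2.imread('pics/top0.png')[270:384,0:110]; b=cv2.imread('pics/scene0.png')[0:180,400:512]
a=cv2.resize(a,(400,414),interpolation=3); b=cv2.resize(b,(258,414),interpolation=3)
cv2.imwrite('pics/grip.png',np.hstack([a,b]))
im=cv2.imread('pics/top0.png');T=pose()
for n,p in(('tcp',[0,0,0]),('body+y',[0,.0965,-.066]),('body-y',[0,-.0965,-.066]),('body+x',[.039,0,-.066]),('fing+y',[0,.065,0]),('fing-y',[0,-.065,0])):
    P=T[:3,:3]@p+T[:3,3]; u=proj('top',P)[0]; print(n,P.round(3),u.round(0),((u-[0,270])*[400/110,414/114]).round(0))
    u=proj('scene',P)[0]; print('  scene',u.round(0),((u-[400,0])*2.3+[400,0]).round(0))
# tab cap centre/orient
print(ray('top',[[260.1,157.3]],.102), ray('top',[[230.5,240],[257.5,242.5]],.012))
E
```

```text
tcp [0.297 0.606 0.226] [ 44. 301.] [160. 111.]
  scene [455. 160.] [527. 367.]
body+y [0.255 0.519 0.292] [ 64. 328.] [234. 212.]
  scene [438. 125.] [487. 288.]
body-y [0.34  0.692 0.292] [-13. 285.] [-45.  55.]
  scene [489. 161.] [605. 370.]
body+x [0.332 0.589 0.292] [ 35. 290.] [126.  74.]
  scene [454. 146.] [525. 337.]
fing+y [0.268 0.547 0.226] [ 68. 314.] [248. 160.]
  scene [439. 148.] [490. 340.]
fing-y [0.326 0.664 0.226] [ 20. 287.] [73. 63.]
  scene [472. 172.] [566. 396.]
[[0.66405954 0.12318736 0.102     ]] [[0.43915719 0.20516263 0.012     ]
 [0.4342865  0.12786417 0.012     ]]
```

View pics/grip.png

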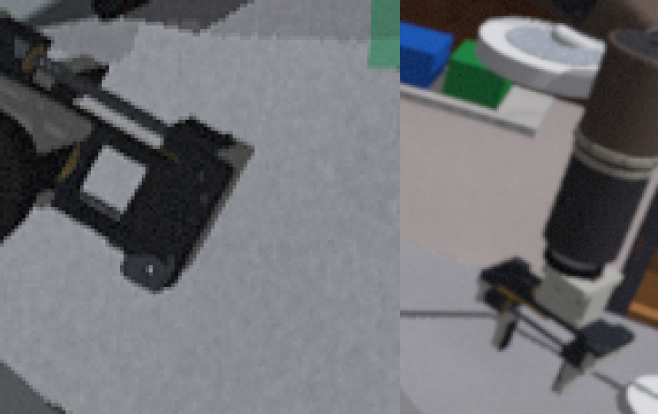

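View pics/wrist0.png

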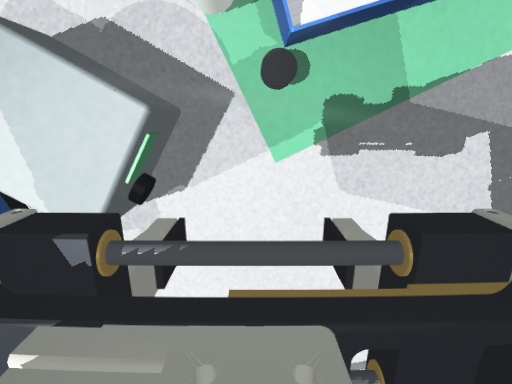

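The crop shows a body that is wide along the closing axis, with a slim rod in the middle. In the wrist view the rod is at row 252, the finger tops at rows 218–290, and the end blocks at columns 0–123 and 390–512. I'll work out their extents from the calibration.

```bash
python3 - <<'E'
from h import *
m,c,f=cam('wrist'); h=np.array(m['hand_eye']); T=np.eye(4)
def pw(P): return proj('wrist',P,T)[0].round(0)
for z in(0,-.02,-.045,-.066,-.085,-.1):
    print(z,[ (x,pw([x,.044,z]).tolist()) for x in(-.039,-.02,-.01,.01,.02,.039)], pw([.0,.0965,z]),pw([0,.065,z]))
E
```

```text
0 [(-0.039, [318.0, 284.0]), (-0.02, [320.0, 259.0]), (-0.01, [321.0, 246.0]), (0.01, [323.0, 217.0]), (0.02, [324.0, 202.0]), (0.039, [326.0, 172.0])] [403. 231.] [355. 231.]
-0.02 [(-0.039, [325.0, 304.0]), (-0.02, [328.0, 277.0]), (-0.01, [329.0, 262.0]), (0.01, [332.0, 230.0]), (0.02, [333.0, 213.0]), (0.039, [336.0, 179.0])] [421. 245.] [367. 246.]
-0.045 [(-0.039, [337.0, 335.0]), (-0.02, [341.0, 305.0]), (-0.01, [343.0, 288.0]), (0.01, [347.0, 251.0]), (0.02, [349.0, 232.0]), (0.039, [353.0, 192.0])] [451. 269.] [388. 270.]
-0.066 [(-0.039, [351.0, 371.0]), (-0.02, [356.0, 338.0]), (-0.01, [359.0, 318.0]), (0.01, [364.0, 277.0]), (0.02, [367.0, 254.0]), (0.039, [373.0, 207.0])] [485. 296.] [412. 297.]
-0.085 [(-0.039, [367.0, 415.0]), (-0.02, [374.0, 378.0]), (-0.01, [378.0, 357.0]), (0.01, [387.0, 310.0]), (0.02, [391.0, 283.0]), (0.039, [400.0, 228.0])] [527. 329.] [442. 332.]
-0.1 [(-0.039, [384.0, 460.0]), (-0.02, [394.0, 422.0]), (-0.01, [400.0, 399.0]), (0.01, [411.0, 346.0]), (0.02, [418.0, 316.0]), (0.039, [431.0, 252.0])] [571. 364.] [475. 371.]
```

The blocks protrude to x=±39 mm while the fingers reach only ±10 mm. A bare-finger low push would therefore hit the tall spout with the gripper body. So I'll grip one stray by its steel end and push with its flat yellow box, which sits 37 mm ahead of the fingers. Next, the bottles in detail.

```bash
python3 - <<'E'
from h import *
a=cv2.imread('pics/top0.png')[130:235,295:485]; a=cv2.resize(a,None,fx=4,fy=4,interpolation=cv2.INTER_CUBIC)
b=cv2.imread('pics/scene0.png')[95:215,125:315]; 
cv2.imwrite('pics/bot.png',a)
print('bay near corners',ray('top',[[319,186],[441,209]],0).round(3).tolist())
E
```

```text
bay near corners [[0.602, -0.045, 0.0], [0.544, -0.395, 0.0]]
```

View pics/bot.png

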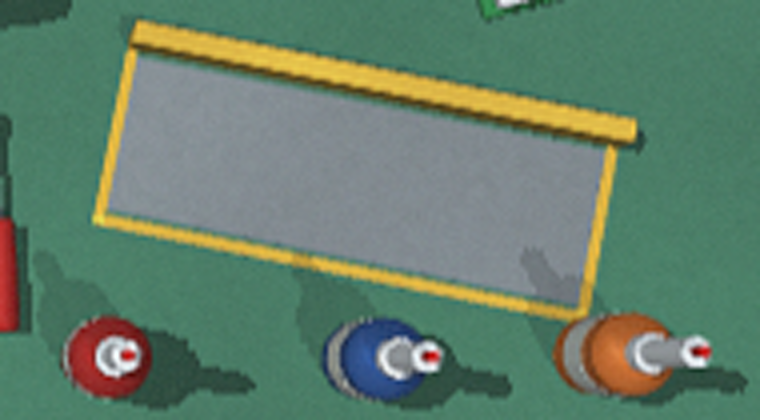

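```bash
cat >> h.py <<'E'
def go(x,y,z,yaw):
    T=pose(); s=r.get_state(); d=T[:3,:3].T@(np.array([x,y,z])-T[:3,3]); t=s['eef_rot'][2]-yaw
    t=(t+180)%360-180
    print('share',(d/.25).round(3).tolist(),'turn',round(t/60,3),'rows>=',max(np.linalg.norm(d)/.0417,abs(t)/7.16).__round__(1),'| now',np.round(s['tcp_pos'],4).tolist(),np.round(s['eef_rot'],1).tolist(),'t',round(s['time_s'],1),'w',round(s['gripper_width']*1000,1))
E
python3 - <<'E'
from h import *
print(ray('top',[[323,219],[390.5,219.5],[452.5,218.5]],.068).round(3).tolist())
go(.4425,.204,.15,-20)
E
```

```text
[[0.505, -0.051, 0.068], [0.509, -0.232, 0.068], [0.516, -0.398, 0.068]]
share [1.23, 1.186, 0.305] turn -0.102 rows>= 10.4 | now [0.297, 0.6058, 0.2258] [179.9, -0.0, -26.1] t 0.1 w 88.0
```

>>> step_arm([
  [0.7,0.7,0.1,-0.102,50],
  [0.7,0.7,0.1,-0.102,50],
  [0.7,0.7,0.1,-0.102,50],
  [0.7,0.7,0.1,-0.102,50],
  [0.7,0.7,0.1,-0.102,50],
  [0.7,0.7,0.1,-0.102,50],
  [0.7,0.7,0.1,-0.102,50],
])

```text
time_s: 0.73
tcp_pos: [0.3774, 0.3657, 0.2009]
eef_rot: [179.8, 0.1, -20.2]
contact_force: [-0.5, -0.6, -0.6]
gripper_width: 0.0505
gripper_force: 0.0
```

```bash
python3 -c "
from h import *
go(.4425,.204,.15,-20)"
```

```text
share [0.468, 0.517, 0.204] turn -0.003 rows>= 4.4 | now [0.3774, 0.3657, 0.2009] [179.8, 0.1, -20.2] t 0.7 w 50.5
```

>>> step_arm([
  [0.47,0.52,0.2,0,50],
  [0.47,0.52,0.2,0,50],
  [0.47,0.52,0.2,0,50],
  [0.47,0.52,0.2,0,50],
  [0.47,0.52,0.2,0,50],
  [0.47,0.52,0.2,0,50],
])

```text
time_s: 1.23
tcp_pos: [0.443, 0.206, 0.1502]
eef_rot: [179.8, 0.1, -20.2]
contact_force: [-0.5, 0.3, -0.2]
gripper_width: 0.0496
gripper_force: 0.0
```

```bash
cat >> h.py <<'E'
def yellows(fn,z=.018,mn=150):
    T=pose(); im=snap('wrist',fn); hsv=cv2.cvtColor(im,cv2.COLOR_RGB2HSV)
    m=cv2.inRange(hsv,(20,110,90),(34,255,255)); m[290:]=0; n,l,st,c=cv2.connectedComponentsWithStats(m)
    for i in range(1,n):
        if st[i,4]>mn:
            b=cv2.boxPoints(cv2.minAreaRect(np.argwhere(l==i)[:,::-1].astype(np.float32)))
            P=ray('wrist',b,z,T)[:,:2]; e=P[1]-P[0];g=P[2]-P[1]; le,lg=np.linalg.norm(e),np.linalg.norm(g)
            d=e if le>lg else g; yaw=np.degrees(np.arctan2(d[1],d[0])); yaw=(yaw+90)%180-90
            print(c[i].round(0),st[i,4],'ctr',P.mean(0).round(4),'size',round(max(le,lg),4),round(min(le,lg),4),'yaw',round(yaw,1))
E
python3 -c "
from h import *
yellows('w1.png')"
```

```text
[284.   7.] 402 ctr [0.5972 0.117 ] size 0.0237 0.0199 yaw -87.3
[256.  21.] 743 ctr [0.5931 0.1473] size 0.0306 0.0224 yaw 9.1
[307. 147.] 481 ctr [0.4606 0.1382] size 0.0278 0.0202 yaw 21.9
[255. 160.] 446 ctr [0.4655 0.1958] size 0.0275 0.0194 yaw -19.7
[161. 254.] 180 ctr [0.3987 0.3405] size 0.0597 0.009 yaw -27.2
[347. 254.] 174 ctr [0.3211 0.1311] size 0.0599 0.009 yaw -13.3
[403. 287.] 503 ctr [0.2503 0.0773] size 0.1437 0.0074 yaw 68.6
```

View pics/w1.png

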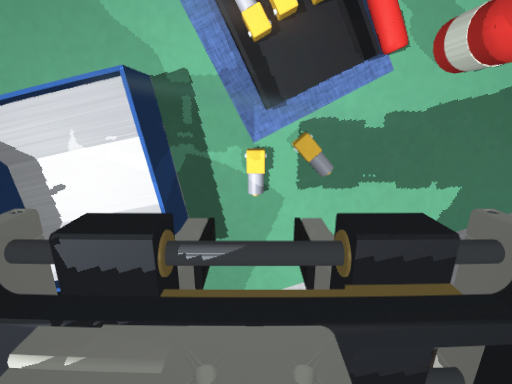

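The wrist view shows strays at (255,160) and (307,147), agreeing with the top view to 1 mm. Lowering onto the steel end of the left one.

```bash
python3 -c "
from h import *
go(.4425,.204,.004,-19.7)"
```

```text
share [0.003, 0.014, 0.588] turn -0.008 rows>= 3.5 | now [0.4433, 0.2077, 0.151] [179.9, 0.0, -20.2] t 1.3 w 50.1
```

>>> step_arm([
  [0.003,0.01,0.3,-0.008,50],
  [0.003,0.01,0.5,-0.008,50],
  [0.003,0.01,0.58,-0.008,50],
  [0.003,0.01,0.58,-0.008,50],
  [0.003,0.01,0.58,-0.008,50],
  [0.003,0.01,0.58,-0.008,10],
  [0.003,0.01,0.58,-0.008,0],
  [0.003,0.01,0.58,-0.008,0],
  [0.003,0.01,0.58,-0.008,0],
  [0.003,0.01,0.58,-0.008,0],
  [0.003,0.01,0.58,-0.008,0],
  [0.003,0.01,0.58,-0.008,0],
], newtons=40)

```text
time_s: 2.28
tcp_pos: [0.4435, 0.2074, 0.0077]
eef_rot: [-179.9, -0.0, -19.5]
contact_force: [-2.7, 0.3, 8.1]
gripper_width: 0.0166
gripper_force: 39.0
```

>>> step_arm([
  [0,0,-0.1,0,0],
  [0,0,-0.2,0,0],
  [0,0,-0.2,0,0],
  [0,0,-0.2,0,0],
])

```text
time_s: 2.62
tcp_pos: [0.4439, 0.2078, 0.0582]
eef_rot: [-179.8, -0.1, -19.5]
contact_force: [-0.3, 0.2, -1.0]
gripper_width: 0.017
gripper_force: 39.0
```

```bash
python3 -c "
from h import *
yellows('w2.png',.06)
s=np.hstack([cv2.imread('pics/w2.png')[60:300,120:420],cv2.resize(snap('scene','s2.png')[110:260,220:408,::-1],(300,240))]);cv2.imwrite('pics/c2.png',cv2.resize(s,None,fx=1.3,fy=1.3))"
```

```text
[333. 160.] 1049 ctr [0.4715 0.1482] size 0.023 0.0162 yaw 22.8
[256. 197.] 1587 ctr [0.4654 0.1981] size 0.0304 0.0202 yaw -22.6
[216. 254.] 205 ctr [0.438 0.235] size 0.0332 0.0038 yaw -21.6
[292. 253.] 217 ctr [0.4218 0.1894] size 0.0332 0.0044 yaw -17.2
[347. 287.] 482 ctr [0.3856 0.1631] size 0.0751 0.0031 yaw 70.0
```

View pics/c2.png

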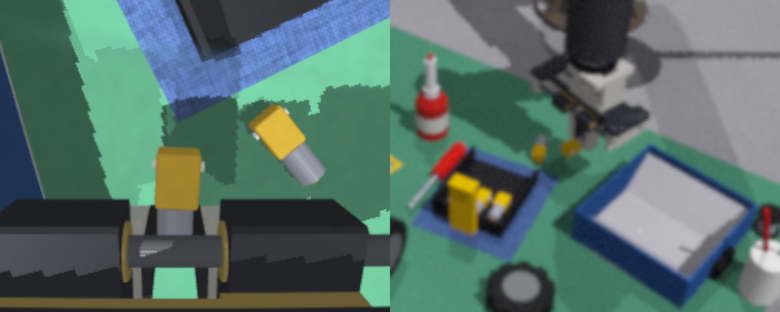

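The stray is held by its steel end with the box face about 37 mm ahead of the TCP. On to the spot behind the red bottle.

```bash
python3 -c "
from h import *
go(.424,-.013,.06,-24)"
```

```text
share [0.223, 0.853, -0.015] turn 0.074 rows>= 5.3 | now [0.4428, 0.2067, 0.0564] [-180.0, 0.0, -19.5] t 2.7 w 16.8
```

>>> step_arm([
  [0.22,0.85,-0.02,0.074,0],
  [0.22,0.85,-0.02,0.074,0],
  [0.22,0.85,-0.02,0.074,0],
  [0.22,0.85,-0.02,0.074,0],
  [0.22,0.85,-0.02,0.074,0],
  [0.22,0.85,-0.02,0.074,0],
  [0.22,0.85,-0.02,0.074,0],
  [0.22,0.85,-0.02,0.074,0],
])

```text
time_s: 3.38
tcp_pos: [0.4234, -0.0127, 0.0609]
eef_rot: [179.9, 0.1, -24.1]
contact_force: [-0.1, 0.4, -0.3]
gripper_width: 0.0166
gripper_force: 39.0
```

```bash
python3 -c "
from h import *
go(.424,-.013,.022,-24)
T=pose(); im=snap('wrist','w3.png'); hsv=cv2.cvtColor(im,cv2.COLOR_RGB2HSV)
m=cv2.inRange(hsv,(0,130,60),(6,255,255))|cv2.inRange(hsv,(174,130,60),(180,255,255)); m[240:]=0
n,l,st,c=cv2.connectedComponentsWithStats(m)
for i in range(1,n):
  if st[i,4]>300: print(st[i],c[i].round())
# expected outline of bottle: base & body top edges
for z in(0,.068): 
  for P in([.506-.028,-.05],[.506,-.022],[.506,-.078]): print(z,P,proj('wrist',[P+[z]],T).round())
im=snap('top','t3.png')
"
```

```text
share [0.003, 0.0, 0.156] turn -0.002 rows>= 0.9 | now [0.4234, -0.0127, 0.0609] [179.9, 0.1, -24.1] t 3.4 w 16.6
[  80    0   89  116 4482] [124.  56.]
[236  27  34  18 341] [252.  36.]
[202  42  25  45 768] [213.  68.]
[ 275   43   32   59 1113] [293.  76.]
[ 207  100   86   34 1511] [249. 118.]
0 [0.478, -0.05] [[268. 124.]]
0 [0.506, -0.022] [[221. 106.]]
0 [0.506, -0.078] [[287.  75.]]
0.068 [0.478, -0.05] [[275. 128.]]
0.068 [0.506, -0.022] [[206. 101.]]
0.068 [0.506, -0.078] [[303.  55.]]
```

View pics/w3.png

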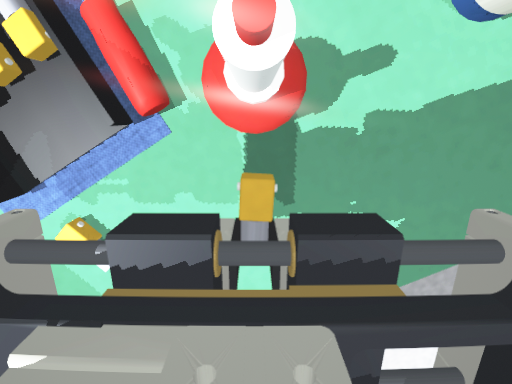

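Red is centred ahead at (254,75), in line with the held box at (257,195). Pushing slowly and low.

>>> step_arm([
  [0,0,0.155,0,0],
  [0,0,0.155,0,0],
  [0.05,0,0.155,0,0],
  [0.08,0,0.155,0,0],
  [0.11,0,0.155,0,0],
  [0.14,0,0.155,0,0],
  [0.17,0,0.155,0,0],
  [0.2,0,0.155,0,0],
  [0.23,0,0.155,0,0],
  [0.26,0,0.155,0,0],
  [0.29,0,0.155,0,0],
  [0.32,0,0.155,0,0],
])

```text
time_s: 4.48
tcp_pos: [0.4975, -0.0446, 0.0229]
eef_rot: [180.0, 0.0, -24.0]
contact_force: [-3.5, 1.7, 1.7]
gripper_width: 0.0166
gripper_force: 39.0
```

```bash
cat >> h.py <<'E'
EX=np.array([.987,-.163]);EY=np.array([.163,.987]);BC=np.array([.637,-.231])
def bottles(fn):
    im=snap('top',fn); hsv=cv2.cvtColor(im,cv2.COLOR_RGB2HSV)
    for nm,lo,hi in(('red',(0,130,50),(5,255,255)),('blue',(105,120,40),(125,255,255)),('orange',(7,130,60),(17,255,255))):
        m=cv2.inRange(hsv,lo,hi); m[:,:302]=0; m[:125]=0; m[245:]=0; n,l,st,c=cv2.connectedComponentsWithStats(m)
        i=1+np.argmax(st[1:,4]); p=c[i]; x=st[i,0]+st[i,2]/2; y=st[i,1]+st[i,3]/2; P=ray('top',[[x,y]],.06)[0,:2]; d=P-BC
        print(nm,st[i].tolist(),P.round(3),'bay',round(d@EX,3),round(d@EY,3))
E
python3 -c "
from h import *
bottles('t4.png'); go(.597,-.091,.022,-24)"
```

```text
red [322, 191, 16, 9, 53] [ 0.57  -0.069] bay -0.092 0.149
blue [380, 210, 21, 20, 218] [ 0.508 -0.234] bay -0.127 -0.024
orange [441, 208, 22, 21, 258] [ 0.516 -0.4  ] bay -0.091 -0.186
share [0.433, 0.01, 0.004] turn 0.001 rows>= 2.6 | now [0.4991, -0.0447, 0.0229] [-180.0, -0.1, -23.9] t 4.5 w 16.9
```

>>> step_arm([
  [0.04,0,0,0,0],
  [0.08,0,0,0,0],
  [0.12,0,0,0,0],
  [0.16,0,0,0,0],
  [0.2,0,0,0,0],
  [0.24,0,0,0,0],
  [0.28,0,0,0,0],
  [0.32,0,0,0,0],
  [0.36,0,0,0,0],
  [0.395,0,0,0,0],
  [0.42,0,0,0,0],
  [0.435,0,0,0,0],
])

```text
time_s: 5.53
tcp_pos: [0.5973, -0.0887, 0.0227]
eef_rot: [-180.0, -0.0, -24.0]
contact_force: [-2.0, 1.5, 1.2]
gripper_width: 0.0172
gripper_force: 39.0
```

>>> step_arm([
  [0,0,0,0,0],
  [-0.15,0,0,0,0],
  [-0.3,0,0,0,0],
  [-0.45,0,0,0,0],
  [-0.6,0,0,0,0],
  [-0.65,0,-0.15,0,0],
])

```text
time_s: 6.03
tcp_pos: [0.4386, -0.0235, 0.055]
eef_rot: [179.6, 0.6, -24.0]
contact_force: [-0.2, 0.8, -0.8]
gripper_width: 0.017
gripper_force: 39.0
```

```bash
python3 -c "
from h import *
bottles('t5.png'); go(.42,-.2,.06,-12)"
```

```text
red [339, 156, 21, 20, 197] [ 0.653 -0.121] bay -0.002 0.111
blue [380, 210, 21, 20, 227] [ 0.508 -0.234] bay -0.127 -0.024
orange [441, 208, 22, 21, 258] [ 0.516 -0.4  ] bay -0.091 -0.186
share [0.199, 0.691, 0.019] turn -0.197 rows>= 4.3 | now [0.4443, -0.0219, 0.0649] [-180.0, -0.1, -23.8] t 6.1 w 17.1
```

```bash
python3 -c "
from h import *
go(.412,-.233,.022,0)"
```

```text
share [0.223, 0.825, 0.171] turn -0.397 rows>= 5.2 | now [0.4443, -0.0219, 0.0649] [-180.0, -0.1, -23.8] t 6.1 w 17.1
```

>>> step_arm([
  [0.0,0.1,0,-0.1,0],
  [0.1,0.4,0,-0.25,0],
  [0.22,0.82,0,-0.397,0],
  [0.22,0.82,0,-0.397,0],
  [0.22,0.82,0,-0.397,0],
  [0.22,0.82,0,-0.397,0],
  [0.22,0.82,0,-0.397,0],
  [0.22,0.82,0.17,-0.397,0],
  [0.22,0.82,0.17,-0.397,0],
  [0.22,0.82,0.17,-0.397,0],
])

```text
time_s: 6.92
tcp_pos: [0.4136, -0.2322, 0.0168]
eef_rot: [-180.0, 0.2, -0.2]
contact_force: [-0.0, 1.2, -0.0]
gripper_width: 0.0171
gripper_force: 39.0
```

```bash
python3 -c "
from h import *
go(.574,-.233,.022,0)
T=pose(); im=snap('wrist','w6.png'); hsv=cv2.cvtColor(im,cv2.COLOR_RGB2HSV)
for lo,hi in (((105,120,40),(125,255,255)),((20,110,90),(34,255,255))):
  m=cv2.inRange(hsv,lo,hi); m[230:]=0
  n,l,st,c=cv2.connectedComponentsWithStats(m)
  for i in range(1,n):
    if st[i,4]>300: print(st[i],c[i].round())
"
```

```text
share [0.641, 0.001, -0.023] turn -0.003 rows>= 3.8 | now [0.4136, -0.2322, 0.0168] [-180.0, 0.2, -0.2] t 6.9 w 17.1
[ 185    0  153  124 9182] [260.  70.]
[426   0  86  22 923] [480.   8.]
[ 238  173   37   49 1609] [256. 197.]
```

>>> step_arm([
  [0.06,0,-0.02,0,0],
  [0.09,0,-0.02,0,0],
  [0.12,0,-0.02,0,0],
  [0.16,0,-0.02,0,0],
  [0.2,0,-0.02,0,0],
  [0.24,0,-0.02,0,0],
  [0.28,0,-0.02,0,0],
  [0.32,0,-0.02,0,0],
  [0.36,0,-0.02,0,0],
  [0.4,0,-0.02,0,0],
  [0.44,0,-0.02,0,0],
  [0.48,0,-0.02,0,0],
])

```text
time_s: 7.97
tcp_pos: [0.5358, -0.2324, 0.0227]
eef_rot: [-180.0, 0.0, -0.1]
contact_force: [-2.1, -0.6, 0.5]
gripper_width: 0.017
gripper_force: 39.9
```

>>> step_arm([
  [0.04,0,0,0,0],
  [0.08,0,0,0,0],
  [0.115,0,0,0,0],
  [0.14,0,0,0,0],
  [0.16,0,0,0,0],
  [0.16,0,0,0,0],
  [0.0,0,0,0,0],
  [-0.15,0,0,0,0],
  [-0.3,0,0,0,0],
  [-0.45,0,0,0,0],
  [-0.58,0,-0.08,0,0],
  [-0.58,0,-0.15,0,0],
])

```text
time_s: 8.97
tcp_pos: [0.3823, -0.2312, 0.0596]
eef_rot: [-179.9, 0.3, -0.3]
contact_force: [-0.9, -1.0, -1.0]
gripper_width: 0.0165
gripper_force: 39.9
```

```bash
python3 -c "
from h import *
bottles('t7.png'); go(.42,-.40,.06,0)"
```

```text
red [339, 156, 21, 20, 204] [ 0.653 -0.121] bay -0.002 0.111
blue [381, 162, 22, 20, 217] [ 0.639 -0.238] bay 0.003 -0.006
orange [441, 208, 22, 21, 258] [ 0.516 -0.4  ] bay -0.091 -0.186
share [0.128, 0.671, 0.016] turn -0.002 rows>= 4.1 | now [0.3883, -0.2323, 0.0639] [180.0, -0.2, -0.1] t 9.0 w 16.6
```

```bash
python3 -c "
from h import *
go(.431,-.446,.022,28.7)"
```

```text
share [0.172, 0.854, 0.169] turn -0.481 rows>= 5.3 | now [0.3883, -0.2323, 0.0639] [180.0, -0.2, -0.1] t 9.0 w 16.6
```

>>> step_arm([
  [0,0.15,0,-0.1,0],
  [0,0.3,0,-0.2,0],
  [0,0.45,0,-0.3,0],
  [0.05,0.65,0,-0.4,0],
  [0.17,0.855,0,-0.481,0],
  [0.17,0.855,0,-0.481,0],
  [0.17,0.855,0,-0.481,0],
  [0.17,0.855,0.1,-0.481,0],
  [0.17,0.855,0.17,-0.481,0],
  [0.17,0.855,0.17,-0.481,0],
  [0.17,0.855,0.17,-0.481,0],
])

```text
time_s: 9.93
tcp_pos: [0.4315, -0.4456, 0.0173]
eef_rot: [-179.9, 0.1, 28.7]
contact_force: [-0.3, -0.3, 0.4]
gripper_width: 0.0164
gripper_force: 39.9
```

```bash
python3 -c "
from h import *
go(.567,-.371,.022,28.7)
T=pose(); im=snap('wrist','w8.png'); hsv=cv2.cvtColor(im,cv2.COLOR_RGB2HSV)
for lo,hi in (((7,130,60),(17,255,255)),((20,110,90),(34,255,255))):
  m=cv2.inRange(hsv,lo,hi); m[230:]=0
  n,l,st,c=cv2.connectedComponentsWithStats(m)
  for i in range(1,n):
    if st[i,4]>300: print(st[i],c[i].round())
"
```

```text
share [0.619, -0.001, -0.019] turn 0.0 rows>= 3.7 | now [0.4315, -0.4456, 0.0173] [-179.9, 0.1, 28.7] t 9.9 w 16.4
[ 182    0  151  121 8387] [264.  72.]
[187   0  22  46 706] [197.  19.]
[ 237  174   36   49 1616] [254. 198.]
```

Aligned (bottle 182–333, box at column 254). Pushing.

>>> step_arm([
  [0.06,0,-0.02,0,0],
  [0.09,0,-0.02,0,0],
  [0.12,0,-0.02,0,0],
  [0.16,0,-0.02,0,0],
  [0.2,0,-0.02,0,0],
  [0.24,0,-0.02,0,0],
  [0.28,0,-0.02,0,0],
  [0.32,0,-0.02,0,0],
  [0.36,0,-0.02,0,0],
  [0.4,0,-0.02,0,0],
  [0.44,0,-0.02,0,0],
  [0.48,0,-0.02,0,0],
])

```text
time_s: 10.98
tcp_pos: [0.538, -0.3876, 0.0227]
eef_rot: [-180.0, 0.0, 28.7]
contact_force: [-1.4, -0.6, 1.2]
gripper_width: 0.0167
gripper_force: 40.0
```

>>> step_arm([
  [0.04,0,0,0,0],
  [0.08,0,0,0,0],
  [0.11,0,0,0,0],
  [0.13,0,0,0,0],
  [0.14,0,0,0,0],
  [0.14,0,0,0,0],
  [0.0,0,0,0,0],
  [-0.15,0,0,0,0],
  [-0.3,0,0,0,0],
  [-0.45,0,0,0,0],
  [-0.6,0,-0.15,0,0],
  [-0.6,0,-0.3,0,0],
])

```text
time_s: 11.98
tcp_pos: [0.3999, -0.4593, 0.09]
eef_rot: [-179.5, 0.2, 28.5]
contact_force: [0.3, -0.2, -0.5]
gripper_width: 0.0168
gripper_force: 39.9
```

```bash
python3 -c "
from h import *
bottles('t9.png')
hsv=cv2.cvtColor(cv2.imread('pics/t9.png'),cv2.COLOR_BGR2HSV)
m=cv2.inRange(hsv,(20,120,100),(32,255,255)); m[:,:215]=0; m[:,305:]=0
n,l,st,c=cv2.connectedComponentsWithStats(m)
for i in range(1,n):
  if st[i,4]>20: print(st[i],c[i].round(1),ray('top',c[i],.018)[0].round(3))
"
```

```text
red [339, 156, 21, 20, 189] [ 0.653 -0.121] bay -0.002 0.111
blue [381, 162, 22, 20, 218] [ 0.639 -0.238] bay 0.003 -0.006
orange [419, 168, 22, 20, 245] [ 0.625 -0.341] bay 0.006 -0.11
[253 153  16  10 140] [260.1 157.3] [0.678 0.127 0.018]
[259 178   8  11  64] [262.5 183. ] [0.604 0.118 0.018]
[273 178   7  10  63] [276. 183.] [0.605 0.08  0.018]
[248 181   8  11  64] [251.7 186.2] [0.594 0.149 0.018]
[250 228   9  11  61] [253.9 233.4] [0.46  0.138 0.018]
```

All three bottles are in the bay, at bay x ≈ 0 and y = 0.11, −0.006 and −0.11. Now the held stray goes into the tray's empty front half.

```bash
python3 -c "
from h import *
go(.45,-.26,.12,17); go(.45,-.21,.12,4)"
```

```text
share [0.548, -0.628, -0.077] turn 0.194 rows>= 5.0 | now [0.405, -0.4636, 0.1015] [179.6, -0.1, 28.6] t 12.0 w 16.9
share [0.644, -0.804, -0.078] turn 0.41 rows>= 6.2 | now [0.405, -0.4636, 0.1015] [179.6, -0.1, 28.6] t 12.0 w 16.9
```

>>> step_arm([
  [0.64,-0.8,-0.08,0.41,0],
  [0.64,-0.8,-0.08,0.41,0],
  [0.64,-0.8,-0.08,0.41,0],
  [0.64,-0.8,-0.08,0.41,0],
  [0.64,-0.8,-0.08,0.41,0],
  [0.64,-0.8,-0.08,0.41,0],
  [0.64,-0.8,-0.08,0.41,0],
])

```text
time_s: 12.62
tcp_pos: [0.4513, -0.2042, 0.1142]
eef_rot: [-180.0, -0.2, 4.2]
contact_force: [0.1, 0.1, 0.4]
gripper_width: 0.0168
gripper_force: 39.9
```

>>> step_arm([
  [0.3,-1,0,0,0],
  [0.3,-1,0,0,0],
  [0.3,-1,0,0,0],
  [0.3,-1,0,0,0],
  [0.3,-1,0,0,0],
  [0.3,-1,0,0,0],
  [0.3,-1,0,0,0],
])

```text
time_s: 13.2
tcp_pos: [0.5093, 0.052, 0.114]
eef_rot: [-179.9, -0.2, 4.3]
contact_force: [-0.0, 1.1, 0.1]
gripper_width: 0.0167
gripper_force: 39.9
```

```bash
python3 -c "
from h import *
go(.535,.127,.12,3.6)"
```

```text
share [0.125, -0.291, -0.023] turn 0.012 rows>= 1.9 | now [0.5093, 0.052, 0.114] [-179.9, -0.2, 4.3] t 13.2 w 16.7
```

>>> step_arm([
  [0.125,-0.29,-0.02,0.012,0],
  [0.125,-0.29,-0.02,0.012,0],
  [0.125,-0.29,-0.02,0.012,0],
  [0.125,-0.29,-0.02,0.012,0],
])

```text
time_s: 13.53
tcp_pos: [0.5339, 0.1236, 0.1183]
eef_rot: [-180.0, -0.0, 3.5]
contact_force: [-0.6, -0.2, -0.6]
gripper_width: 0.0166
gripper_force: 39.9
```

```bash
python3 -c "
from h import *
go(.535,.127,.018,3.6); yellows('w10.png',.022)"
```

```text
share [0.005, -0.013, 0.401] turn -0.001 rows>= 2.4 | now [0.5339, 0.1236, 0.1183] [-180.0, -0.0, 3.5] t 13.5 w 16.6
[269.  25.] 3353 ctr [0.6804 0.1184] size 0.0571 0.0415 yaw -86.4
[457.  94.] 1890 ctr [ 0.6533 -0.0821] size 0.1158 0.0902 yaw -5.5
[265. 119.] 637 ctr [0.6036 0.1169] size 0.0259 0.0202 yaw 7.6
[306. 119.] 684 ctr [0.6052 0.0795] size 0.0261 0.0219 yaw 6.8
[232. 127.] 639 ctr [0.5939 0.1473] size 0.0263 0.0207 yaw 9.1
[254. 197.] 1611 ctr [0.5264 0.1223] size 0.0498 0.0339 yaw 4.5
[292. 250.] 193 ctr [0.4682 0.0793] size 0.0542 0.0074 yaw 10.2
[344. 287.] 440 ctr [0.4304 0.0165] size 0.1213 0.0051 yaw -87.1
```

View pics/w10.png

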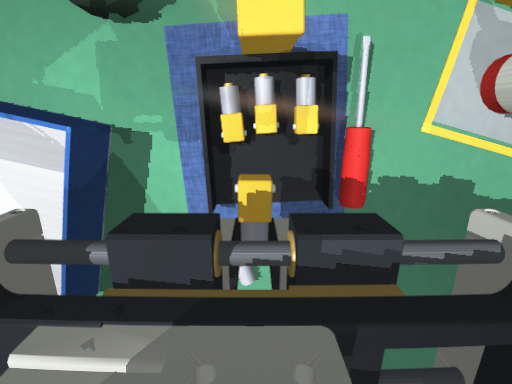

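The wrist view shows the held stray at (254,197) over the tray's open mouth, and the tray rim corners at about (197,58) and (336,52).

```bash
python3 -c "
from h import *
T=pose()
print(ray('wrist',[[197,60],[336,53],[212,212],[330,208]],.032,T).round(3)[:,:2].tolist(), ray('wrist',[[269,25]],.102,T).round(3), ray('wrist',[[238,52],[303,50]],.092,T).round(3).tolist())
"
```

```text
[[0.648, 0.177], [0.66, 0.061], [0.513, 0.161], [0.523, 0.048]] [[0.657 0.12  0.102]] [[0.643, 0.139, 0.092], [0.647, 0.098, 0.092]]
```

>>> step_arm([
  [0.01,-0.01,0.15,0,0],
  [0.01,-0.01,0.3,0,0],
  [0.01,-0.01,0.4,0,0],
  [0.01,-0.01,0.4,0,0],
  [0.01,-0.01,0.4,0,0],
  [0.01,-0.01,0.4,0,26],
  [0.01,-0.01,0.4,0,26],
  [0.01,-0.01,0.4,0,26],
  [0.01,-0.01,0.3,0,26],
  [0.01,-0.01,0.15,0,26],
  [0.01,-0.01,0,0,26],
  [0.01,-0.01,0,0,26],
])

```text
time_s: 14.58
tcp_pos: [0.5399, 0.1262, 0.1271]
eef_rot: [-179.7, -0.7, 3.5]
contact_force: [0.9, 1.0, 0.8]
gripper_width: 0.0259
gripper_force: 0.0
```

```bash
python3 -c "
from h import *
yellows('w11.png',.022)
go(.438,.129,.15,21.5)
im=snap('top','t11.png');hsv=cv2.cvtColor(im,cv2.COLOR_RGB2HSV)
m=cv2.inRange(hsv,(20,120,100),(32,255,255)); m[:,:215]=0; m[:,305:]=0
n,l,st,c=cv2.connectedComponentsWithStats(m)
for i in range(1,n):
  if st[i,4]>20: print(st[i],c[i].round(1),ray('top',c[i],.018)[0].round(3))
"
```

```text
[464.  77.] 2491 ctr [ 0.654 -0.068] size 0.1518 0.0879 yaw 15.4
[272.  36.] 3272 ctr [0.6825 0.1176] size 0.0561 0.045 yaw -84.4
[268. 126.] 585 ctr [0.6041 0.1172] size 0.0263 0.0199 yaw 4.6
[307. 127.] 638 ctr [0.6055 0.0796] size 0.0264 0.0219 yaw 6.6
[236. 135.] 581 ctr [0.5939 0.1473] size 0.0263 0.0206 yaw 8.9
[256. 170.] 557 ctr [0.5601 0.1255] size 0.0274 0.0198 yaw 4.1
[307. 249.] 212 ctr [0.4723 0.0646] size 0.0557 0.0088 yaw 12.2
[339. 287.] 200 ctr [0.4321 0.0185] size 0.0845 0.004 yaw -87.0
share [-0.399, -0.037, -0.107] turn -0.301 rows>= 2.5 | now [0.5385, 0.1258, 0.124] [-179.8, -0.5, 3.4] t 14.6 w 26.0
[253 153  16  10 141] [260.3 157.3] [0.678 0.127 0.018]
[273 178   7  10  50] [276.7 182.4] [0.607 0.078 0.018]
[250 228   9  11  65] [254.  233.2] [0.46  0.138 0.018]
```

```bash
python3 -c "
from h import *
go(.4604,.138,.1,22)"
```

```text
share [-0.303, -0.069, 0.085] turn -0.31 rows>= 2.6 | now [0.5369, 0.1252, 0.1216] [-179.8, -0.3, 3.4] t 14.7 w 25.8
```

>>> step_arm([
  [-0.303,-0.067,0,-0.31,50],
  [-0.303,-0.067,0,-0.31,50],
  [-0.303,-0.067,0,-0.31,50],
  [-0.303,-0.067,0.08,-0.31,50],
  [-0.303,-0.067,0.08,-0.31,50],
  [-0.303,-0.067,0.08,-0.31,50],
])

```text
time_s: 15.18
tcp_pos: [0.4581, 0.136, 0.0977]
eef_rot: [180.0, 0.1, 22.0]
contact_force: [1.1, 0.5, 0.4]
gripper_width: 0.0501
gripper_force: 0.0
```

```bash
python3 -c "
from h import *
yellows('w12.png'); go(.4604,.138,.006,22)"
```

```text
[303.  41.] 1003 ctr [0.5934 0.1469] size 0.0289 0.021 yaw 8.3
[342.  45.] 1073 ctr [0.6031 0.1171] size 0.0299 0.0234 yaw 6.6
[383.  62.] 1102 ctr [0.6046 0.0796] size 0.0298 0.0259 yaw 7.0
[310.  93.] 851 ctr [0.5594 0.1254] size 0.0271 0.0221 yaw 3.2
[501. 118.] 543 ctr [ 0.6069 -0.0378] size 0.0487 0.024 yaw 35.4
[253. 192.] 647 ctr [0.4612 0.1382] size 0.0278 0.0191 yaw 22.4
[344. 253.] 396 ctr [0.4354 0.0315] size 0.0515 0.014 yaw 29.5
share [0.009, -0.004, 0.369] turn -0.0 rows>= 2.2 | now [0.4588, 0.1363, 0.0982] [180.0, 0.1, 22.0] t 15.2 w 49.5
```

>>> step_arm([
  [0.01,-0.005,0.15,0,50],
  [0.01,-0.005,0.3,0,50],
  [0.01,-0.005,0.37,0,50],
  [0.01,-0.005,0.37,0,50],
  [0.01,-0.005,0.37,0,0],
  [0.01,-0.005,0.37,0,0],
  [0.01,-0.005,0.37,0,0],
  [0.01,-0.005,0.37,0,0],
  [0.01,-0.005,0.37,0,0],
  [0.01,-0.005,0.37,0,0],
  [0.01,-0.005,0.2,0,0],
  [0.01,-0.005,0.0,0,0],
])

```text
time_s: 16.23
tcp_pos: [0.4591, 0.1373, 0.0883]
eef_rot: [179.9, 0.4, 22.0]
contact_force: [0.9, 2.1, -0.8]
gripper_width: 0.0191
gripper_force: 40.0
```

```bash
python3 -c "
from h import *
c=np.array([.585,.116]);a=np.radians(4);p=c+[-.03*np.cos(a)+.028*np.sin(a),-.03*np.sin(a)-.028*np.cos(a)]
print(p); go(*p,.1,4)"
```

```text
[0.55702626 0.08597551]
share [0.286, 0.337, -0.048] turn 0.3 rows>= 2.7 | now [0.4591, 0.1373, 0.0883] [179.9, 0.4, 22.0] t 16.2 w 19.1
```

>>> step_arm([
  [0.28,0.337,-0.05,0.3,0],
  [0.28,0.337,-0.05,0.3,0],
  [0.28,0.337,-0.05,0.3,0],
  [0.28,0.337,-0.05,0.3,0],
  [0.28,0.337,-0.05,0.3,0],
  [0.28,0.337,0.1,0.3,0],
  [0.28,0.337,0.2,0.3,0],
  [0.28,0.337,0.2,0.3,0],
  [0.28,0.337,0.2,0.3,0],
  [0.28,0.337,0.2,0.3,0],
])

```text
time_s: 17.07
tcp_pos: [0.5577, 0.0874, 0.0404]
eef_rot: [180.0, -0.1, 4.1]
contact_force: [-0.0, -0.4, 0.9]
gripper_width: 0.0192
gripper_force: 40.0
```

>>> step_arm([
  [0,0,0,0,28],
  [0,0,0,0,28],
  [0,0,0,0,28],
  [0,0,-0.15,0,28],
  [0,0,-0.3,0,28],
  [0,0,-0.4,0,60],
  [0,0,-0.4,0,60],
])

```text
time_s: 17.65
tcp_pos: [0.5608, 0.088, 0.146]
eef_rot: [-179.8, -0.6, 4.1]
contact_force: [0.5, 1.1, 0.8]
gripper_width: 0.0363
gripper_force: 0.0
```

```bash
python3 -c "
from h import *
yellows('w13.png',.022)
print(r.get_state()['tcp_pos'])"
```

```text
[448.  73.] 4939 ctr [ 0.6661 -0.1219] size 0.1535 0.1485 yaw 83.3
[218.  69.] 2210 ctr [0.676  0.1317] size 0.0573 0.0365 yaw -84.4
[230. 144.] 507 ctr [0.6035 0.1164] size 0.0263 0.0213 yaw 7.7
[266. 145.] 495 ctr [0.6055 0.079 ] size 0.026 0.0197 yaw 5.1
[201. 151.] 524 ctr [0.5943 0.1462] size 0.0272 0.023 yaw 9.0
[220. 183.] 504 ctr [0.5608 0.1244] size 0.029 0.0204 yaw 2.7
[256. 188.] 486 ctr [0.5583 0.086 ] size 0.0289 0.0206 yaw 8.1
[184. 254.] 202 ctr [0.4726 0.1637] size 0.0587 0.0076 yaw -1.4
[323. 250.] 282 ctr [0.4852 0.0015] size 0.0605 0.0119 yaw 15.4
[379. 287.] 482 ctr [ 0.444  -0.0717] size 0.1366 0.0056 yaw -86.7
[0.55937587 0.08769003 0.14329523]
```

View pics/w13.png

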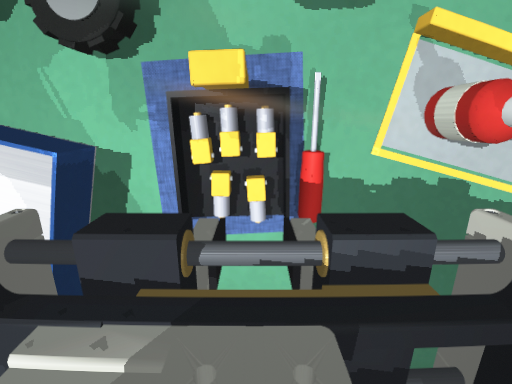

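Both strays lie in the tray: yellow boxes at (220,183) and (256,188), and the original three at (201,151), (230,144) and (266,145). The tab cap is at (218,67). Next I'll go above the tab.

The tool can't pitch, so I'll grip the tab across its 40 mm width. A firm grip should carry the tray level, and easing it over the hopper should let the tray swing mouth-down about the pads.

```bash
python3 -c "
from h import *
go(.63,.121,.17,4.5)"
```

```text
share [0.292, -0.113, -0.104] turn -0.008 rows>= 2.0 | now [0.5594, 0.0877, 0.1433] [-179.9, -0.4, 4.0] t 17.7 w 40.2
```

>>> step_arm([
  [0,0,-0.15,0,78],
  [0.1,-0.05,-0.15,-0.008,78],
  [0.29,-0.115,-0.15,-0.008,78],
  [0.29,-0.115,-0.15,-0.008,78],
  [0.29,-0.115,-0.15,-0.008,78],
  [0.29,-0.115,-0.15,-0.008,78],
  [0.29,-0.115,-0.15,-0.008,78],
  [0.29,-0.115,-0.15,-0.008,78],
])

```text
time_s: 18.37
tcp_pos: [0.6267, 0.1201, 0.1765]
eef_rot: [180.0, 0.0, 4.5]
contact_force: [0.1, -0.3, 0.3]
gripper_width: 0.0778
gripper_force: 0.0
```

```bash
python3 -c "
from h import *
T=pose(); im=snap('wrist','w14.png'); hsv=cv2.cvtColor(im,cv2.COLOR_RGB2HSV)
m=cv2.inRange(hsv,(20,110,60),(34,255,255)); m[245:]=0
n,l,st,c=cv2.connectedComponentsWithStats(m)
for i in range(1,n):
  if st[i,4]>1500:
    b=cv2.boxPoints(cv2.minAreaRect(np.argwhere(l==i)[:,::-1].astype(np.float32)))
    print(st[i].tolist(),c[i].round(1),b.round().tolist(), ray('wrist',b,.102,T).round(4)[:,:2].tolist(), ray('wrist',b,.102,T).mean(0).round(4))
    v=hsv[:,:,2][l==i]; print(np.percentile(v,[5,25,50,75,95]))
    for q in(150,200): 
      mm=((l==i)&(hsv[:,:,2]>q)).astype(np.uint8); ys,xs=np.nonzero(mm); print(q,len(xs),xs.min() if len(xs) else 0,xs.max() if len(xs) else 0,np.percentile(ys,[1,99]) if len(xs) else 0)
go(.664,.122,.045,4.5)
print([proj('wrist',[[.664+dx,.122+dy,.102]],T).round().tolist() for dx,dy in((-.012,-.02),(-.012,.02),(.012,.02))])
"
```

```text
[0, 0, 74, 83, 4293] [33.  39.4] [[0.0, 82.0], [0.0, 0.0], [73.0, 0.0], [73.0, 82.0]] [[0.7115, 0.3411], [0.7741, 0.3331], [0.776, 0.2727], [0.7148, 0.277]] [0.7441 0.306  0.102 ]
[117. 140. 254. 255. 255.]
150 2914 0 56 [ 0. 76.]
200 2662 0 54 [ 0. 75.]
[376, 87, 136, 126, 2917] [443.5 128.1] [[375.0, 202.0], [423.0, 78.0], [518.0, 114.0], [469.0, 238.0]] [[0.6314, 0.0087], [0.7404, -0.0116], [0.7195, -0.1034], [0.6012, -0.0927]] [ 0.6731 -0.0498  0.102 ]
[138. 202. 254. 255. 255.]
150 2463 376 511 [ 89. 211.]
200 2220 376 511 [ 89. 210.]
share [0.149, 0.004, 0.527] turn -0.0 rows>= 3.3 | now [0.6269, 0.1202, 0.1768] [180.0, 0.0, 4.5] t 18.4 w 77.9
[[[276.0, 172.0]], [[231.0, 168.0]], [[233.0, 141.0]]]
```

View pics/w14.png

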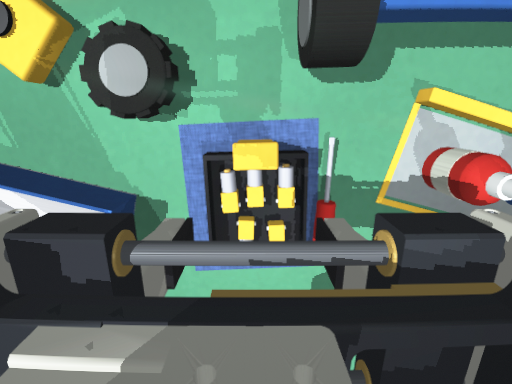

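The cap is seen at columns 233–278, rows 141–170, as predicted to within 2 px. Lowering around the tab and gripping.

>>> step_arm([
  [0.15,0.01,0,0,78],
  [0.15,0.01,0,0,78],
  [0.15,0.01,0.15,0,78],
  [0.15,0.01,0.3,0,78],
  [0.15,0.01,0.42,0,78],
  [0.15,0.01,0.5,0,78],
  [0.15,0.01,0.527,0,78],
  [0.15,0.01,0.527,0,78],
  [0.15,0.01,0.527,0,78],
])

```text
time_s: 19.17
tcp_pos: [0.6658, 0.1211, 0.046]
eef_rot: [180.0, -0.1, 4.5]
contact_force: [0.2, 0.6, 0.6]
gripper_width: 0.0781
gripper_force: 0.0
```

>>> step_arm([
  [0,0,0,0,0],
  [0,0,0,0,0],
  [0,0,0,0,0],
  [0,0,0,0,0],
  [0,0,0,0,0],
  [0,0,0,0,0],
  [0,0,0,0,0],
  [0,0,0,0,0],
], newtons=60)

```text
time_s: 19.83
tcp_pos: [0.6654, 0.1211, 0.0452]
eef_rot: [-180.0, -0.0, 4.5]
contact_force: [-0.6, -0.4, 2.4]
gripper_width: 0.0398
gripper_force: 60.0
```

Gripped at 39.8 mm and 60 N. Lifting gently by 4 cm to see whether it droops.

>>> step_arm([
  [0,0,-0.03,0,0],
  [0,0,-0.06,0,0],
  [0,0,-0.09,0,0],
  [0,0,-0.12,0,0],
  [0,0,-0.15,0,0],
  [0,0,-0.16,0,0],
  [0,0,-0.16,0,0],
  [0,0,-0.16,0,0],
])

```text
time_s: 20.5
tcp_pos: [0.6651, 0.121, 0.085]
eef_rot: [-180.0, -0.0, 4.5]
contact_force: [-0.6, 0.6, -3.6]
gripper_width: 0.0395
gripper_force: 60.0
```

```bash
python3 -c "
from h import *
print(r.get_state()['moment'])
a=cv2.resize(snap('scene','s15.png')[90:290,190:430,::-1],(400,333));b=cv2.resize(snap('wrist','w15.png')[:,:,::-1],(400,300)); b=cv2.copyMakeBorder(b,0,33,0,0,0)
cv2.imwrite('pics/c15.png',np.hstack([a,b]))"
```

```text
[-0.03980384 -0.22140315  0.01658906]
```

View pics/c15.png

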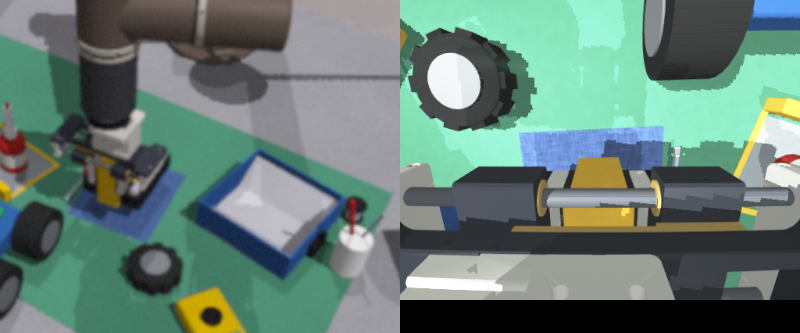

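It holds level: the full 3.6 N weight is off the mat and the moment is 0.22 N m. Raising and carrying to the hopper.

>>> step_arm([
  [0,0,-0.06,0,0],
  [0,0,-0.12,0,0],
  [0,0,-0.19,0,0],
  [0,0,-0.26,0,0],
  [0,0,-0.33,0,0],
  [0,0,-0.4,0,0],
  [0,0,-0.47,0,0],
  [0,0,-0.53,0,0],
  [0,0,-0.58,0,0],
  [0,0,-0.62,0,0],
  [0,0,-0.62,0,0],
])

```text
time_s: 21.52
tcp_pos: [0.6661, 0.1211, 0.242]
eef_rot: [-180.0, -0.2, 4.5]
contact_force: [-0.8, 0.9, -2.6]
gripper_width: 0.0396
gripper_force: 60.0
```

```bash
python3 -c "
from h import *
s=r.get_state();print(s['moment'],s['contact_force']);go(.56,.381,.235,4.5)"
```

```text
[-0.02010919 -0.27043741  0.02394122] [-0.7580172   0.88418777 -2.55017084]
share [-0.342, -1.069, 0.027] turn -0.0 rows>= 6.7 | now [0.6661, 0.1211, 0.242] [-180.0, -0.2, 4.5] t 21.5 w 39.6
```

>>> step_arm([
  [-0.01,-0.04,0,0,0],
  [-0.04,-0.11,0,0,0],
  [-0.07,-0.2,0,0,0],
  [-0.1,-0.3,0,0,0],
  [-0.14,-0.4,0,0,0],
  [-0.17,-0.5,0,0,0],
  [-0.2,-0.6,0,0,0],
  [-0.24,-0.7,0,0,0],
  [-0.27,-0.8,0,0,0],
  [-0.3,-0.89,0,0,0],
  [-0.32,-0.96,0,0,0],
  [-0.34,-1,0,0,0],
])

```text
time_s: 22.52
tcp_pos: [0.5594, 0.3656, 0.2381]
eef_rot: [179.9, 0.1, 4.6]
contact_force: [1.1, 0.4, -4.2]
gripper_width: 0.0397
gripper_force: 60.0
```

```bash
python3 -c "
from h import *
s=r.get_state();print(s['moment'],s['contact_force']);go(.56,.381,.215,4.5)"
```

```text
[-0.04632706 -0.25910318 -0.04351749] [ 1.10258339  0.42952376 -4.19749983]
share [0.007, -0.061, 0.092] turn 0.001 rows>= 0.7 | now [0.5594, 0.3656, 0.2381] [179.9, 0.1, 4.6] t 22.5 w 39.7
```

>>> step_arm([
  [0.01,-0.03,0.03,0,0],
  [0.01,-0.06,0.07,0,0],
  [0.01,-0.06,0.09,0,0],
  [0.01,-0.06,0.09,0,0],
  [0.01,-0.06,0.09,0,0],
])

```text
time_s: 22.93
tcp_pos: [0.5623, 0.3776, 0.2163]
eef_rot: [179.9, 0.1, 4.4]
contact_force: [-0.1, 0.2, -2.7]
gripper_width: 0.04
gripper_force: 60.0
```

>>> step_arm([
  [0,0,0,0,0],
  [0,0,0,0,0],
  [0,0,0,0,0],
], newtons=25)

```text
time_s: 23.18
tcp_pos: [0.5626, 0.3784, 0.218]
eef_rot: [-180.0, -0.0, 4.4]
contact_force: [1.1, 1.0, -3.2]
gripper_width: 0.0399
gripper_force: 25.0
```

```bash
python3 -c "
from h import *
s=r.get_state();print(s['moment'],s['contact_force'],s['tcp_pos'],s['gripper_force'])"
```

```text
[-0.00476126 -0.21153097 -0.04370668] [ 1.12177625  1.00446475 -3.1958825 ] [0.56264541 0.37835483 0.21798821] 24.999023973941803
```

>>> step_arm([
  [0,0,0,0,0],
  [0,0,0,0,0],
  [0,0,0,0,0],
], newtons=15)

```text
time_s: 23.43
tcp_pos: [0.5623, 0.3786, 0.2176]
eef_rot: [-180.0, -0.0, 4.5]
contact_force: [-0.4, 0.2, -2.3]
gripper_width: 0.0399
gripper_force: 15.0
```

```bash
cat >> h.py <<'E'
def st():
    s=r.get_state();print('M',s['moment'].round(3),'F',s['contact_force'].round(1),s['tcp_pos'].round(4),round(s['gripper_force'],1),round(s['gripper_width']*1e3,1),round(s['time_s'],1))
E
python3 -c "
from h import *
st()"
```

```text
M [-0.002 -0.223  0.019] F [-0.4  0.2 -2.3] [0.5623 0.3786 0.2176] 15.0 39.9 23.4
```

>>> step_arm([
  [0,0,0,0,0],
  [0,0,0,0,0],
  [0,0,0,0,0],
], newtons=10)

```text
time_s: 23.68
tcp_pos: [0.5622, 0.3787, 0.2174]
eef_rot: [180.0, -0.0, 4.5]
contact_force: [-1.1, -1.0, -2.9]
gripper_width: 0.0399
gripper_force: 10.0
```

```bash
python3 -c "
from h import *
st()"
```

```text
M [-0.033 -0.236 -0.025] F [-1.1 -1.  -2.9] [0.5622 0.3787 0.2174] 10.0 39.9 23.7
```

>>> step_arm([
  [0,0,0,0,0],
  [0,0,0,0,0],
  [0,0,0,0,0],
], newtons=7)

```text
time_s: 23.93
tcp_pos: [0.5622, 0.3787, 0.2173]
eef_rot: [180.0, 0.0, 4.5]
contact_force: [0.8, 1.3, -3.0]
gripper_width: 0.0398
gripper_force: 7.0
```

```bash
python3 -c "
from h import *
st()"
```

```text
M [-0.002 -0.099 -0.061] F [ 0.8  1.3 -3. ] [0.5622 0.3787 0.2173] 7.0 39.8 23.9
```

>>> step_arm([
  [0,0,0,0,0],
  [0,0,0,0,0],
  [0,0,0,0,0],
  [0,0,0,0,0],
  [0,0,0,0,0],
  [0,0,0,0,0],
], newtons=6)

```text
time_s: 24.43
tcp_pos: [0.5623, 0.3787, 0.2175]
eef_rot: [-180.0, -0.0, 4.5]
contact_force: [0.6, 0.2, -1.5]
gripper_width: 0.0398
gripper_force: 6.0
```

```bash
python3 -c "
from h import *
st(); snap('scene','s16.png'); snap('wrist','w16.png')
T=pose()
for a in(0,50,70,90):
  t=np.radians(a); piv=T[:3,3]+[0,0,.019]
  def Q(x,z): # rel pivot, mouth-down
    return piv+np.array([np.cos(t)*x-np.sin(t)*z,0,np.sin(t)*x+np.cos(t)*z])
  print(a,'mouth',Q(-.147,-.06).round(3),proj('wrist',[Q(-.147,-.06),Q(0,.038)],T).round().tolist(),proj('scene',[Q(-.147,-.06),Q(0,.038),Q(0,-.06)]).round().tolist())
"
```

```text
M [-0.098 -0.124 -0.047] F [ 0.6  0.2 -1.5] [0.5623 0.3787 0.2175] 6.0 39.8 24.4
0 mouth [0.415 0.379 0.177] [[242.0, 356.0], [253.0, 285.0]] [[369.0, 165.0], [356.0, 167.0], [350.0, 193.0]]
50 mouth [0.514 0.379 0.085] [[250.0, 223.0], [249.0, 318.0]] [[351.0, 205.0], [359.0, 165.0], [344.0, 198.0]]
70 mouth [0.568 0.379 0.078] [[254.0, 176.0], [248.0, 313.0]] [[344.0, 218.0], [359.0, 167.0], [344.0, 195.0]]
90 mouth [0.622 0.379 0.09 ] [[258.0, 128.0], [249.0, 301.0]] [[336.0, 227.0], [359.0, 170.0], [344.0, 190.0]]
```

```bash
cat >> h.py <<'E'
def ylist(name,fn,box,mn=15):
    im=cv2.imread('pics/'+fn); hsv=cv2.cvtColor(im,cv2.COLOR_BGR2HSV); m=cv2.inRange(hsv,(20,100,70),(34,255,255)); k=np.zeros_like(m); x0,y0,x1,y1=box; k[y0:y1,x0:x1]=m[y0:y1,x0:x1]
    n,l,st_,c=cv2.connectedComponentsWithStats(k)
    for i in range(1,n):
        if st_[i,4]>=mn: print(name,st_[i].tolist(),c[i].round(1))
E
python3 -c "
from h import *
ylist('scene','s16.png',(290,120,430,270)); ylist('wrist','w16.png',(0,0,512,330),60)
g=proj('scene',[[.505,.381,.004],[.42,.5,.065],[.62,.47,.065],[.586,.261,.065],[.388,.292,.065]]);print(g.round())
"
```

```text
scene [338, 155, 13, 5, 21] [343.2 157.2]
scene [338, 167, 24, 37, 531] [350.6 185.4]
scene [298, 262, 27, 8, 115] [313.6 266.9]
wrist [206, 0, 96, 48, 2424] [256.6  16.2]
wrist [218, 151, 74, 90, 5968] [254.1 197.4]
wrist [175, 230, 13, 47, 357] [179.8 253.5]
wrist [320, 230, 15, 47, 359] [328.2 252.9]
wrist [143, 266, 302, 31, 4563] [284.4 285.6]
[[349. 221.]
 [397. 207.]
 [364. 245.]
 [306. 209.]
 [342. 177.]]
```

```bash
cat >> h.py <<'E'
def tiltpred():
    T=pose()
    for a in range(0,100,10):
        t=np.radians(a); piv=T[:3,3]+[0,0,.019]
        Q=lambda x,z: piv+np.array([np.cos(t)*x-np.sin(t)*z,0,np.sin(t)*x+np.cos(t)*z])
        print(a,[int(v) for v in proj('wrist',[Q(.007,-.062),Q(.007,-.03),Q(.007,.03),Q(.012,.038)],T)[:,1]])
E
python3 -c "
from h import *
tiltpred()"
```

```text
0 [200, 215, 261, 260]
10 [188, 208, 272, 276]
20 [176, 203, 282, 290]
30 [165, 198, 290, 302]
40 [155, 194, 296, 312]
50 [147, 192, 300, 318]
60 [140, 191, 302, 321]
70 [135, 191, 302, 321]
80 [133, 194, 300, 319]
90 [135, 198, 297, 314]
```

About 45° by the tab edge. Loosening further.

>>> step_arm([
  [0,0,0,0,0],
  [0,0,0,0,0],
  [0,0,0,0,0],
  [0,0,0,0,0],
], newtons=4)

```text
time_s: 24.87
tcp_pos: [0.5623, 0.3788, 0.2175]
eef_rot: [-180.0, -0.0, 4.5]
contact_force: [-0.0, -1.1, -2.1]
gripper_width: 0.0402
gripper_force: 4.0
```

```bash
python3 -c "
from h import *
st(); snap('scene','s17.png'); snap('wrist','w17.png'); ylist('scene','s17.png',(290,120,430,270)); ylist('wrist','w17.png',(190,60,330,330),60)
"
```

```text
M [-0.08  -0.023 -0.025] F [-0.  -1.1 -2.1] [0.5623 0.3788 0.2175] 4.0 40.2 24.9
scene [338, 167, 25, 42, 562] [350.7 186.5]
scene [336, 204, 18, 20, 163] [342.9 213.9]
scene [358, 212, 7, 7, 38] [361.3 215.2]
scene [298, 263, 27, 7, 114] [313.6 266.9]
wrist [218, 151, 74, 90, 5969] [254.1 197.4]
wrist [320, 230, 10, 47, 214] [326.1 251.3]
wrist [190, 266, 140, 31, 2951] [256.4 282.8]
```

>>> step_arm([
  [0,0,0,0,0],
  [0,0,0,0,0],
  [0,0,0,0,0],
  [0,0,0,0,0],
  [0,0,0,0,0],
  [0,0,0,0,0],
])

```text
time_s: 25.47
tcp_pos: [0.5623, 0.3787, 0.2174]
eef_rot: [180.0, 0.0, 4.5]
contact_force: [0.6, -0.2, -0.3]
gripper_width: 0.04
gripper_force: 4.0
```

```bash
python3 -c "
from h import *
st(); snap('scene','s18.png'); snap('wrist','w18.png'); ylist('scene','s18.png',(290,120,430,270)); ylist('wrist','w18.png',(190,60,330,330),60)
a=cv2.resize(cv2.imread('pics/s18.png')[110:270,280:440],(400,400),interpolation=3);b=cv2.resize(cv2.imread('pics/w18.png')[60:330,100:410],(400,400))
cv2.imwrite('pics/c18.png',np.hstack([a,b]))
"
```

```text
M [-0.042 -0.003 -0.008] F [ 0.6 -0.2 -0.3] [0.5623 0.3787 0.2174] 4.0 40.0 25.5
scene [338, 155, 14, 5, 22] [343.6 157.4]
scene [338, 167, 24, 42, 554] [350.7 186.3]
scene [336, 204, 18, 19, 165] [342.9 213.9]
scene [358, 212, 7, 7, 37] [361.2 215.2]
scene [298, 263, 27, 7, 114] [313.6 266.9]
wrist [218, 151, 74, 90, 5969] [254.1 197.4]
wrist [320, 230, 10, 47, 214] [326.1 251.3]
wrist [190, 266, 140, 31, 2948] [256.4 282.8]
```

View pics/c18.png

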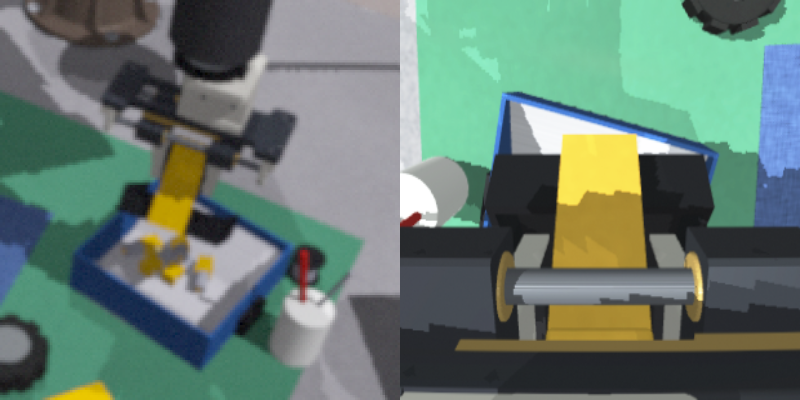

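Only the motors' yellow boxes on the hopper floor are visible, at about (150,250), (172,268) and (205,263) in the left panel. The tray hangs about 45–50°. I'll grip a bit harder and shake along the floor direction to free any that remain.

>>> step_arm([
  [0,0,0,0,0],
  [0,0,0,0,0],
  [0,0,-0.12,0,0],
  [0,0,0,0,0],
  [0,0,-0.12,0,0],
  [0,0,0,0,0],
  [0,0,-0.12,0,0],
  [0,0,0,0,0],
  [0,0,-0.12,0,0],
  [0,0,0,0,0],
  [0,0,0,0,0],
  [0,0,0,0,0],
], newtons=8)

```text
time_s: 26.57
tcp_pos: [0.5614, 0.378, 0.2162]
eef_rot: [179.9, 0.1, 4.5]
contact_force: [0.4, 0.2, -1.9]
gripper_width: 0.0397
gripper_force: 8.0
```

```bash
python3 -c "
from h import *
F=[];M=[]
for i in range(12):
  im=eyes.capture('scene'); s=r.get_state(); F.append(s['contact_force']); M.append(s['moment'])
print(np.mean(F,0).round(2),np.mean(M,0).round(3)); st()
cv2.imwrite('pics/s19.png',im[:,:,::-1]); snap('wrist','w19.png'); ylist('scene','s19.png',(290,120,430,270)); ylist('wrist','w19.png',(190,60,330,330),60)
"
```

```text
[-0.1   0.14 -1.26] [-0.039 -0.029  0.007]
M [-0.036 -0.08  -0.013] F [-0.6 -0.1 -1. ] [0.5622 0.3787 0.2175] 8.0 40.0 27.2
scene [338, 155, 12, 5, 20] [343.6 157.4]
scene [338, 167, 24, 42, 557] [350.7 186.4]
scene [336, 204, 18, 19, 163] [342.8 213.9]
scene [358, 212, 7, 7, 37] [361.2 215.2]
scene [298, 262, 27, 8, 115] [313.6 266.9]
wrist [218, 150, 74, 91, 6052] [254.1 196.9]
wrist [320, 230, 10, 47, 217] [326.1 251.4]
wrist [190, 266, 140, 31, 2943] [256.4 282.8]
```

The mean load is down to 1.3 N, which is the tray alone, so it appears empty. Taking it back to the mat with a firmer grip.

>>> step_arm([
  [0,0,0,0,0],
  [0,0,-0.05,0,0],
  [0,0,-0.1,0,0],
  [0,0,-0.15,0,0],
  [0,0,-0.2,0,0],
  [0,0.07,-0.22,0,0],
  [0,0.16,-0.22,0,0],
  [0,0.26,-0.22,0,0],
  [0,0.36,-0.22,0,0],
  [0,0.46,-0.22,0,0],
  [0,0.56,-0.22,0,0],
  [0,0.66,-0.22,0,0],
], newtons=30)

```text
time_s: 28.22
tcp_pos: [0.575, 0.2126, 0.2724]
eef_rot: [-180.0, -0.0, 4.5]
contact_force: [0.3, 0.1, -2.2]
gripper_width: 0.0397
gripper_force: 30.0
```

```bash
python3 -c "
from h import *
st(); go(.578,.118,.24,4.5)
im=snap('top','t20.png'); ylist('top','t20.png',(110,160,320,260),8); snap('scene','s20.png'); ylist('scene','s20.png',(290,120,440,290))
"
```

```text
M [-0.001 -0.079  0.018] F [ 0.3  0.1 -2.2] [0.575  0.2126 0.2724] 30.0 39.7 28.2
share [-0.017, 0.378, 0.13] turn -0.0 rows>= 2.4 | now [0.575, 0.2126, 0.2724] [-180.0, -0.0, 4.5] t 28.2 w 39.7
top [318, 178, 2, 8, 11] [318.7 182.2]
top [167, 211, 9, 9, 56] [171.2 214.6]
top [177, 210, 10, 10, 70] [181.4 214.4]
top [156, 220, 8, 10, 67] [159.5 224.9]
top [182, 221, 10, 11, 66] [186.5 226.2]
top [168, 225, 11, 11, 73] [173.2 230. ]
scene [290, 131, 16, 38, 453] [296.8 149.5]
scene [336, 204, 18, 19, 161] [343.1 214. ]
scene [349, 204, 7, 5, 18] [351.6 206. ]
scene [358, 212, 7, 7, 37] [361.3 215.1]
scene [295, 262, 43, 28, 695] [313.7 277.6]
```

All five motors' yellow boxes are inside the hopper in the top view (columns 159–187, rows 214–230). Now setting the tray down.

>>> step_arm([
  [0,0.08,0.02,0,0],
  [0,0.18,0.05,0,0],
  [0,0.28,0.1,0,0],
  [-0.01,0.36,0.15,0,0],
  [-0.01,0.38,0.2,0,0],
  [-0.01,0.38,0.25,0,0],
  [-0.01,0.38,0.3,0,0],
  [-0.01,0.38,0.35,0,0],
  [-0.01,0.38,0.38,0,0],
  [-0.01,0.38,0.4,0,0],
  [-0.01,0.38,0.4,0,0],
])

```text
time_s: 29.23
tcp_pos: [0.5796, 0.1192, 0.1714]
eef_rot: [180.0, 0.1, 4.5]
contact_force: [-1.0, -0.1, -1.2]
gripper_width: 0.0396
gripper_force: 30.0
```

```bash
python3 -c "
from h import *
st(); snap('wrist','w21.png'); ylist('wrist','w21.png',(190,60,330,330),60); tiltpred()
"
```

```text
M [-0.106  0.023 -0.063] F [-1.  -0.1 -1.2] [0.5796 0.1192 0.1714] 30.0 39.6 29.2
wrist [218, 149, 74, 92, 6102] [254.  196.4]
wrist [320, 230, 10, 47, 225] [326.1 251.4]
wrist [190, 266, 140, 31, 2931] [256.4 282.9]
0 [200, 215, 261, 260]
10 [188, 208, 272, 276]
20 [176, 203, 282, 291]
30 [165, 198, 290, 303]
40 [155, 194, 296, 312]
50 [147, 192, 300, 318]
60 [140, 191, 302, 321]
70 [135, 191, 302, 321]
80 [133, 194, 300, 319]
90 [135, 198, 297, 314]
```

>>> step_arm([
  [0,0,0.06,0,0],
  [0,0,0.12,0,0],
  [0,0,0.16,0,0],
  [0.04,0,0.19,0,0],
  [0.09,0,0.21,0,0],
  [0.135,0,0.24,0,0],
  [0.18,0,0.273,0,0],
  [0.22,0,0.31,0,0],
  [0.26,0,0.352,0,0],
  [0.295,0,0.395,0,0],
  [0.324,0,0.442,0,0],
  [0.34,0,0.47,0,0],
], newtons=7)

```text
time_s: 30.28
tcp_pos: [0.6652, 0.1257, 0.0525]
eef_rot: [180.0, 0.1, 4.5]
contact_force: [1.2, 0.7, -0.2]
gripper_width: 0.04
gripper_force: 7.0
```

```bash
python3 -c "
from h import *
st(); snap('wrist','w22.png'); ylist('wrist','w22.png',(190,60,330,330),60)
"
```

```text
M [ 0.085 -0.227 -0.011] F [ 1.2  0.7 -0.2] [0.6652 0.1257 0.0525] 7.0 40.0 30.3
wrist [217, 198, 75, 43, 2689] [254.1 220.6]
wrist [320, 230, 10, 47, 215] [326.2 251.3]
wrist [190, 266, 140, 31, 3127] [256.3 282.4]
```

The tray is almost level. Lowering the last few millimetres, then releasing.

>>> step_arm([
  [0.005,0,0.015,0,0],
  [0.01,0,0.025,0,0],
  [0.01,0,0.025,0,0],
  [0.01,0,0.025,0,0],
  [0.01,0,0.025,0,60],
  [0.01,0,0.025,0,75],
  [0.01,0,0.025,0,75],
  [0.01,0,0.025,0,75],
  [0.01,0,0.025,0,75],
])

```text
time_s: 31.08
tcp_pos: [0.6674, 0.1262, 0.0489]
eef_rot: [-180.0, -0.0, 4.5]
contact_force: [-0.3, 0.0, -0.4]
gripper_width: 0.0675
gripper_force: 0.0
```

>>> step_arm([
  [0,0,-0.1,0,75],
  [0,0,-0.25,0,75],
  [0,0,-0.4,0,75],
  [0,0,-0.55,0,75],
  [-0.2,0.2,-0.6,0,75],
  [-0.4,0.4,-0.6,0,75],
  [-0.55,0.55,-0.6,0,75],
  [-0.7,0.7,-0.6,0,75],
  [-0.8,0.8,-0.6,0,75],
  [-0.8,0.8,-0.6,0,75],
])

```text
time_s: 31.92
tcp_pos: [0.5038, -0.0646, 0.1985]
eef_rot: [-180.0, -0.0, 4.5]
contact_force: [0.8, -0.8, 0.7]
gripper_width: 0.0745
gripper_force: 0.0
```

```bash
python3 -c "
from h import *
st(); bottles('t23.png'); ylist('top','t23.png',(110,140,320,260),8)
im=cv2.imread('pics/t23.png'); g=cv2.cvtColor(im,cv2.COLOR_BGR2HSV)
m=(g[:,:,2]<55).astype(np.uint8)*255; m[:,:233]=0;m[:,291:]=0;m[:155]=0;m[225:]=0
m=cv2.morphologyEx(m,cv2.MORPH_OPEN,np.ones((5,5)))
n,l,s_,c=cv2.connectedComponentsWithStats(m); i=1+np.argmax(s_[1:,4])
b=cv2.boxPoints(cv2.minAreaRect(np.argwhere(l==i)[:,::-1].astype(np.float32))); P=ray('top',b,.02)[:,:2]; print('tray',P.round(3).tolist(),P.mean(0).round(3))
P=ray('top',[[264.5,157]],.102); 
m=cv2.inRange(g,(20,120,100),(32,255,255)); 
snap('wrist','w23.png'); 
# change outside expected areas vs start
a=cv2.imread('pics/top0.png'); d=cv2.absdiff(a,im).max(2)>60; d=cv2.morphologyEx(d.astype(np.uint8),cv2.MORPH_OPEN,np.ones((3,3)))
n,l,s_,c=cv2.connectedComponentsWithStats(d)
for i in range(1,n):
  if s_[i,4]>30: print('diff',s_[i].tolist())
"
```

```text
M [-0.156 -0.076  0.05 ] F [ 0.8 -0.8  0.7] [ 0.5038 -0.0646  0.1985] 0.0 74.5 31.9
red [339, 156, 21, 20, 202] [ 0.653 -0.121] bay -0.002 0.111
blue [381, 162, 22, 18, 179] [ 0.642 -0.238] bay 0.006 -0.006
orange [419, 168, 22, 20, 244] [ 0.625 -0.341] bay 0.006 -0.11
top [170, 140, 7, 2, 11] [173.2 140.4]
top [252, 152, 16, 12, 165] [259.2 157.8]
top [318, 178, 2, 8, 11] [318.7 182.2]
top [167, 211, 9, 10, 58] [171.2 214.7]
top [177, 210, 10, 10, 70] [181.4 214.4]
top [156, 220, 8, 10, 67] [159.5 224.9]
top [182, 221, 9, 11, 53] [185.8 225.9]
top [168, 224, 11, 12, 75] [173.3 229.9]
tray [[0.659, 0.139], [0.665, 0.067], [0.577, 0.06], [0.571, 0.132]] [0.618 0.1  ]
diff [339, 156, 21, 20, 229]
diff [381, 162, 21, 20, 212]
diff [399, 163, 6, 7, 31]
diff [419, 168, 21, 20, 240]
diff [259, 170, 8, 18, 107]
diff [273, 170, 7, 18, 108]
diff [248, 173, 8, 18, 109]
diff [346, 181, 76, 41, 1001]
diff [317, 195, 12, 5, 40]
diff [291, 202, 7, 10, 67]
diff [441, 209, 40, 20, 443]
diff [167, 210, 46, 48, 922]
diff [272, 211, 14, 23, 201]
diff [382, 211, 23, 15, 207]
diff [156, 212, 11, 18, 145]
diff [237, 213, 11, 11, 67]
diff [319, 214, 11, 9, 62]
diff [218, 216, 17, 9, 100]
diff [228, 227, 10, 16, 91]
diff [250, 229, 9, 17, 85]
diff [406, 229, 10, 12, 51]
diff [278, 237, 60, 31, 451]
diff [233, 258, 60, 77, 1469]
diff [0, 273, 69, 77, 2575]
diff [123, 273, 97, 111, 2925]
diff [202, 286, 10, 5, 38]
diff [333, 369, 37, 14, 312]
```

```bash
python3 -c "
from h import *
snap('scene','s24.png')
for f in('scene0.png','s24.png'): print(f); ylist('s',f,(235,170,290,240),40)
for f,R_ in(('top0.png',(285,150,303,225)),('t23.png',(285,150,303,225)),('scene0.png',(225,170,262,215)),('s24.png',(225,170,262,215))):
  g=cv2.cvtColor(cv2.imread('pics/'+f),cv2.COLOR_BGR2HSV); m=cv2.inRange(g,(0,130,60),(6,255,255))|cv2.inRange(g,(174,130,60),(180,255,255)); x0,y0,x1,y1=R_; ys,xs=np.nonzero(m[y0:y1,x0:x1]); print(f,len(xs),xs.mean()+x0,ys.mean()+y0)
for x in (.66,.668):
  for z in(.092,.102): print(x,z,proj('top',[[x-.012,.124,z],[x+.012,.124,z]]).round(1).tolist())
"
```

```text
scene0.png
s [247, 193, 32, 29, 493] [258.5 206.2]
s24.png
s [248, 194, 17, 29, 386] [256.1 207.7]
top0.png 233 294.51931330472104 198.793991416309
t23.png 136 294.30882352941177 193.30882352941177
scene0.png 165 247.02424242424243 184.6969696969697
s24.png 115 248.29565217391306 186.36521739130436
0.66 0.092 [[259.8, 163.9], [260.1, 155.0]]
0.66 0.102 [[259.6, 163.3], [259.9, 154.3]]
0.668 0.092 [[259.9, 160.9], [260.1, 152.1]]
0.668 0.102 [[259.7, 160.3], [260.0, 151.4]]
```

The tray tab stands within 1 px of its original place, upright, and the arm touches nothing. Handing in.

```bash
python3 -c "
from h import *
print(workorder.close_job())"
```

```text
the job is handed in; nothing more can be done
None
```

The job is handed in (no verdict was returned): three bottles stand in the bay, all five motors lie in the hopper, and the empty tray sits flat on its blue mat, all checked in camera images at about 32 s.

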